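# Unstack returned pipe fittings into their stock trays

### The arm

A 6-joint arm with a two-finger parallel gripper is mounted at the origin on the work surface. World frame = base frame: x ahead of the robot, y to its left, z up, the work surface at z = 0. Lengths are in mm, angles in rad, forces in N, time in s.
With the tool pointing down it reaches from about 400 to 925 mm from the base axis. Payload 12.5 kg.
Tool frame: the origin (TCP) lies at the very end of the fingers, on their centre line; the grasp point (between the pads) lies 19 mm behind it; x points along the fingers, y is the direction in which the jaws open and shut, and the axes are right-handed (so a half turn about x gives the same grasp; the last joint's range is limited). The gripper opens to 95 mm and grips with 3 to 60 N. Pads are 20 mm wide; open, the fingers measure 119 mm over their backs; the gripper's body (75 mm by 180 mm) begins 59 mm behind the grasp point.
Start: joints at [-1.232, 0.491, 1.559, -0, 1.092, -0.106], TCP at [268.949, -564.196, 183.361] pointing down, gripper open.
Joint ranges: [-3.1, 3.1], [-0.84, 2.19], [0.05, 2.79], [-1.13, 4.28], [0.06, 2.93], [-2.69, 2.69]. Speed limits (rad/s): [2.22, 2.22, 2.79, 3.14, 3.14, 3.14].

### API

Orientations are given as [roll, pitch, yaw] about the fixed x, y, z axes, in that order (R = Rz(yaw) Ry(pitch) Rx(roll)).
In Python, from cell import * gives the robot as it stands.
- The arm moves only by the tool step_arm, never from a script. Its argument "steps" is a list of rows, each a list of 4 numbers: the shift along the tool's x, y, z in units of 50 mm (1.0 is 50 mm), then the turn about the tool's x in units of 8 degrees (1.0 is 8 degrees). A call has 1 to 20 rows; each row shifts and turns the commanded pose from where the row before left it, along the tool's axes as they then stand; what a row does not reach is not made up. A row lasts 1/8 s, in which the tool goes at most 62.5 mm and 10.7 degrees, less where a joint would pass 70% of its speed; a pose out of reach is approached as far as the arm can. A call is refused whole if a number of a shift passes 1 or a number of a turn 1, either way. A call with a gripper value outside its range is refused whole. "jaw" is the closure, from 0 (fully open) to 1 (shut), set as the call begins (left out, the last holds). The fingers move at their own pace and stop on an object; the grip force is fixed at half the most. Time passes only in rows, so rows that do not move let the fingers close. It gives the time, the measured TCP pose, the force and the opening at its end, in the units of the state.
- state(): the state, without advancing time (a new reading comes with each control period).
- read_camera(name): name is "side" or "top" or "wrist"; returns the picture (480x640x3 uint8, red, green, blue); there is no depth.
- camera_info(name): a dict with "mtx" (3x3 intrinsics, pixels), "k1" (the pictures are not rectified: a ray, as slopes to the right and down, at radius r is drawn at 1 + k1 r^2 times it, then the intrinsics apply), "eye" and "attitude" of the camera in the world; the wrist camera has in their place "hand_eye" (4x4, takes a point from camera to tool coordinates, whose origin is the TCP and whose axes are the tool frame's). Camera axes: x right, y down, z forward; pixel columns grow to the right and rows downward; lengths in mm; the calibration is good to about 2 mm. A picture is of the moment at which its call begins: read the wrist's pose just before it. camera_info takes no time and is no camera call.
- job_done(): hands the job in, once; it reports no verdict.
The state is a dict: "t": time; "joints": joint angles; "qvel": joint speeds; "tau": joint torques, N m; "eef_pos": TCP position; "tcp_rot": TCP orientation; "ft_force": force on the tool from outside, world axes, zero at the start; "moment": the same for the moment, N m; "opening": opening from 0.0 (shut) to 1.0 (fully open).
Only numpy, scipy, OpenCV 4.12 (cv2) and the standard library are available. Lean on these libraries where they do the work, as an engineer would, in place of code of your own. Each camera call takes 0.05 s, during which the arm holds its last target.

### The job

Take the two stacks of metal fittings apart and put each fitting away in its own blue place: the flange in the round tray, the rectangular block in the long tray, the hexagonal coupling in the six-sided tray, and the sleeve over the pin of the square stand. Each must end upright and flat on the floor of its place; keep them upright and set them down without dropping them. Leave the roll of tape and the small carton where they are.

Things in the scene. Friction and masses are not known exactly. Their poses are not given: they have to be found in the camera images.
- flange_mid (a point): Round aluminium pipe flange, 0.36 to 0.59 kg: a disc 110 mm across and 14 mm thick with six bolt holes, and a round hub 56 mm across standing up from its middle to 50 mm above the underside (28 mm bore). Starts on the bench with another fitting standing on its hub. The point is the centre, 25 mm above the underside, z up. It can be gripped by the hub, of which 36 mm stands above the disc.
- block_mid (a point): Rectangular aluminium manifold block, 110 x 46 x 50 mm, 0.44 to 0.72 kg, a black port near each end of its top. Starts flat on the bench with another fitting standing on its middle. The point is the centre, 25 mm above the underside; x along the 110 mm length, y along the 46 mm width, z up.
- hex_mid (a point): Dark steel hexagonal coupling, open through the middle, 46 mm across flats (53 mm across corners), 40 mm tall, 0.26 to 0.43 kg. Starts upright on top of either the flange's hub or the block, 50 mm above the bench. The point is the centre, 20 mm above the underside, z up; flats face along its x axis and every 60 degrees from it.
- sleeve_mid (a point): Bright steel round sleeve (plain tube), 42 mm outside, 28 mm bore, 45 mm tall, 0.21 to 0.34 kg. Starts upright on top of whichever of the flange or block does not carry the coupling, 50 mm above the bench. The point is the centre, 22.5 mm above the underside, z up.
- round_tray: Fixed to the bench for the run. Blue plastic. Round shallow tray, the flange's place: 142 mm outside, 134 mm inside, floor 4 mm above the bench, rim 10 mm above the bench. Origin: centre of the underside, on the bench.
- long_tray: Fixed to the bench for the run. Blue plastic. Rectangular shallow tray, the block's place: outside 142 x 78 mm, inside 134 x 70 mm, floor 4 mm above the bench, rim 10 mm above the bench. Origin: centre of the underside, on the bench; x along the length.
- hex_tray: Fixed to the bench for the run. Blue plastic. Six-sided shallow tray, the hexagonal coupling's place: 78 mm across flats outside, 70 mm inside, floor 4 mm above the bench, rim 10 mm above the bench; any turn of the coupling fits. Origin: centre of the underside, on the bench.
- pin_stand: Fixed to the bench for the run. Blue plastic. Square plate 84 x 84 x 8 mm with one upright steel pin in the middle, the sleeve's place: pin 10 mm thick, its tip 38 mm above the bench (30 mm above the plate). The sleeve goes over the pin and stands on the plate. Origin: centre of the underside, on the bench.
- tape_mid (a point): Bystander: brown roll of packing tape lying flat, loose, 100 mm outside, 76 mm inside, 48 mm tall. The point is its centre, 24 mm above the bench.
- carton_mid (a point): Bystander: small closed cardboard carton, loose, 85 x 65 x 55 mm tall, x along the 85 mm. The point is its centre, 27.5 mm above the bench.

How it is judged:
By the outcome, as a careful person would: the job done as asked, in the order asked, and still so for the second after the job is handed in, with the robot touching nothing.
It also fails if it takes over 109 s, if anything falls off the work surface, if the arm or the gripper's body presses on something with over 40 N, if the wrist force passes 120 N, or if a joint passes its speed limit or range.

## Working session

There is one attempt and no reset: what is moved stays moved. The work goes in short steps, Python scripts to look and compute and a tool call to move; the robot and the scene stay as the last step left them, time stands still between calls to the robot, and variables do not carry over. Pictures are saved under pics/ and viewed, and the job is handed in when it is done.

Besides the shell and the picture viewer there is one more tool, called after "Call:" as name(argument=value, ...), one argument or row to a line, values as JSON. step_arm: Moves the arm, as the interface text tells. Its arguments: {"type":"object","properties":{"steps":{"type":"array","items":{"type":"array","items":{"type":"number"}}},"jaw":{"type":"number"}},"required":["steps"]}

```bash
ls; mkdir -p pics
python3 - <<'E'
from cell import *
import cv2
print(state())
for n in ["side","top","wrist"]:
    print(n,camera_info(n))
    cv2.imwrite(f"pics/{n}0.png",read_camera(n)[:,:,::-1])
E
```

```text
pics
{'t': 0.0, 'joints': array([-1.23160553e+00,  4.91564668e-01,  1.55946136e+00, -1.77738239e-05,
        1.09164322e+00, -1.05595380e-01]), 'qvel': array([-2.79299981e-05, -1.67478521e-04, -1.47046402e-03, -1.82758922e-04,
       -1.30353319e-03, -9.04452350e-05]), 'tau': array([-8.22957245e-04, -6.12639356e+01, -2.58183289e+01,  6.91086729e-02,
        4.81446320e-02, -1.04907506e-04]), 'eef_pos': array([ 268.84446963, -563.92557047,  182.75447697]), 'tcp_rot': array([-1.6617508 ,  1.56971962,  1.92463623]), 'ft_force': array([-0.63894665, -0.25439662,  0.12971757]), 'moment': array([ 0.01687678, -0.00401971, -0.03359368]), 'opening': 0.9986987162711477}
side {'mtx': array([[560.67157456,   0.        , 325.41417408],
       [  0.        , 560.67157456, 245.89460559],
       [  0.        ,   0.        ,   1.        ]]), 'k1': -0.07068447326250356, 'eye': array([442.66721705, 816.67494307, 852.04755933]), 'attitude': array([-2.33562085,  0.00699594, -3.03074797])}
top {'mtx': array([[438.94606942,   0.        , 318.48717316],
       [  0.        , 438.94606942, 238.08718174],
       [  0.        ,   0.        ,   1.        ]]), 'k1': -0.08259115916650729, 'eye': array([452.2403933 ,  -4.84169094, 834.17655044]), 'attitude': array([-3.01783830e+00,  5.71650655e-05, -1.56233176e+00])}
wrist {'mtx': array([[368.30108277,   0.        , 316.57440738],
       [  0.        , 368.30108277, 237.45543697],
       [  0.        ,   0.        ,   1.        ]]), 'k1': -0.006974456292733327, 'hand_eye': array([[-3.54850643e-04, -2.64345433e-01,  9.64427999e-01,
        -2.01465289e+02],
       [ 9.99999894e-01,  1.90265551e-04,  4.20089872e-04,
        -9.15151511e-02],
       [-2.94546264e-04,  9.64428046e-01,  2.64345338e-01,
        -7.37492934e+01],
       [ 0.00000000e+00,  0.00000000e+00,  0.00000000e+00,
         1.00000000e+00]])}
```

View pics/side0.png

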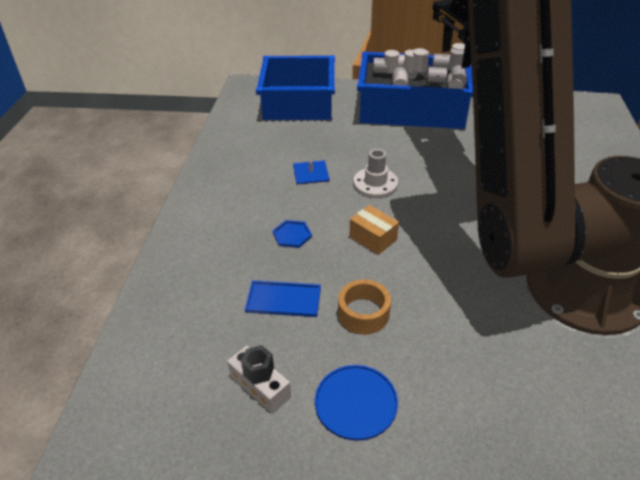

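View pics/top0.png

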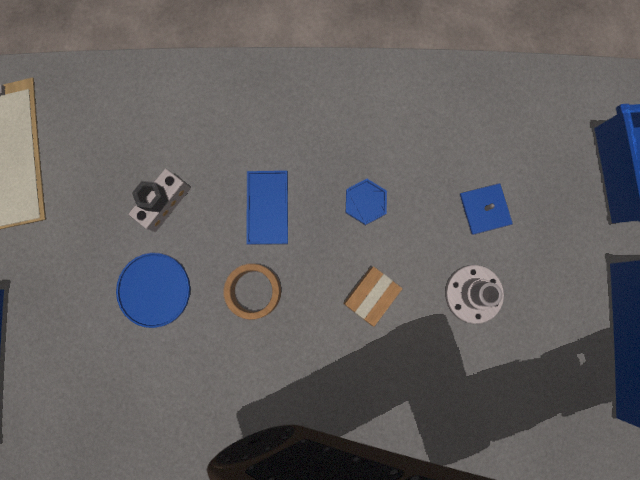

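View pics/wrist0.png

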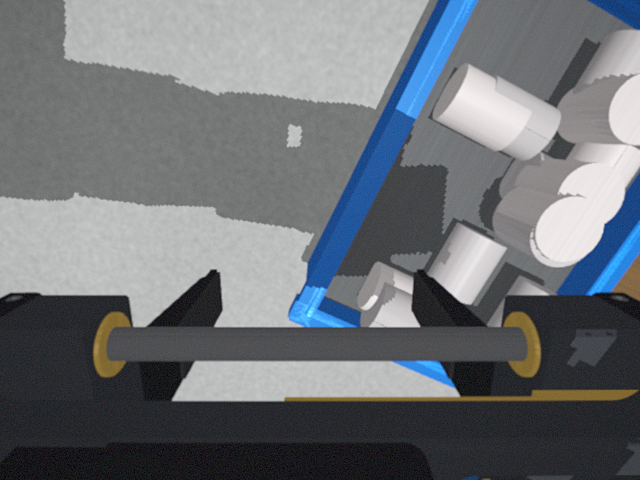

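```bash
cat > h.py <<'E'
import numpy as np, cv2
from scipy.spatial.transform import Rotation as Ro
from cell import *
def cam(n,pos=None,rot=None):
    c=camera_info(n)
    if n!="wrist": return c["mtx"],c["k1"],Ro.from_euler('xyz',c["attitude"]).as_matrix(),np.array(c["eye"])
    H=c["hand_eye"];R=Ro.from_euler('xyz',rot).as_matrix()
    return c["mtx"],c["k1"],R@H[:3,:3],np.array(pos)+R@H[:3,3]
def ray(C,px):
    K,k1,R,e=C
    d=np.array([(px[0]-K[0,2])/K[0,0],(px[1]-K[1,2])/K[1,1]]);u=d.copy()
    for _ in range(30): u=d/(1+k1*(u@u))
    v=R@np.array([u[0],u[1],1]);return e,v/np.linalg.norm(v)
def atz(C,px,z):
    e,v=ray(C,px);return e+v*(z-e[2])/v[2]
def tri(obs):
    A=np.zeros((3,3));b=np.zeros(3)
    L=[ray(C,p) for C,p in obs]
    for e,v in L:
        P=np.eye(3)-np.outer(v,v);A+=P;b+=P@e
    x=np.linalg.solve(A,b)
    return x,[round(float(np.linalg.norm((np.eye(3)-np.outer(v,v))@(x-e))),2) for e,v in L]
def proj(C,X):
    K,k1,R,e=C
    p=R.T@(np.array(X,float)-e);u=p[:2]/p[2];u=u*(1+k1*(u@u));return K[:2,:2]@u+K[:2,2]
def crop(img,x0,y0,x1,y1,f,name):
    c=cv2.resize(img[y0:y1,x0:x1],None,fx=f,fy=f,interpolation=cv2.INTER_CUBIC)
    for x in range((x0+9)//10*10,x1,10):
        cv2.line(c,(int((x-x0)*f),0),(int((x-x0)*f),6 if x%50 else 14),(0,255,255),1)
        if x%20==0: cv2.putText(c,str(x),(int((x-x0)*f)-10,24),0,.35,(0,255,255),1)
    for y in range((y0+9)//10*10,y1,10):
        cv2.line(c,(0,int((y-y0)*f)),(6,int((y-y0)*f)),(0,255,255),1)
        if y%20==0: cv2.putText(c,str(y),(8,int((y-y0)*f)+4),0,.35,(0,255,255),1)
    cv2.imwrite(name,c)
E
python3 - <<'E'
from h import *
s=cv2.imread("pics/side0.png");t=cv2.imread("pics/top0.png")
crop(t,100,150,300,300,4,"pics/ta.png");crop(t,335,170,535,320,4,"pics/tb.png")
crop(s,215,320,375,430,5,"pics/sa.png");crop(s,265,140,425,250,5,"pics/sb.png")
E
```

```text
(no output)
```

View pics/ta.png

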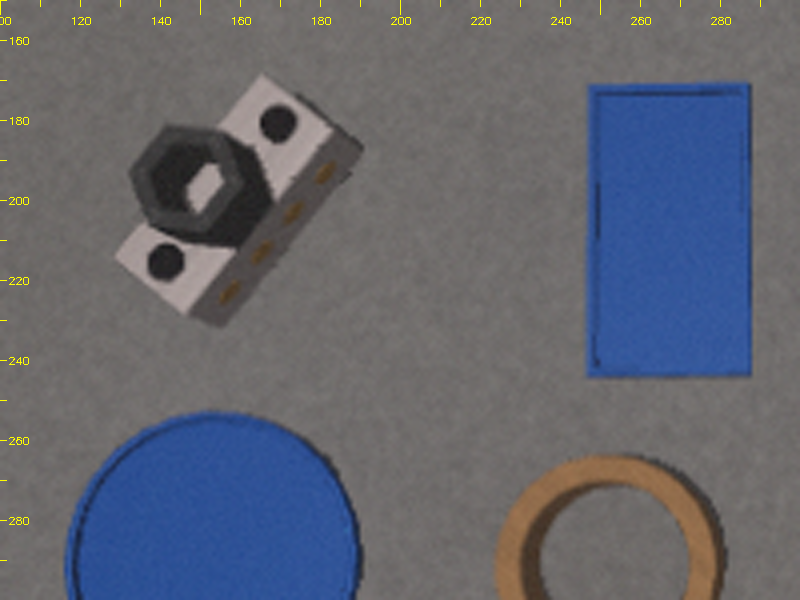

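View pics/tb.png

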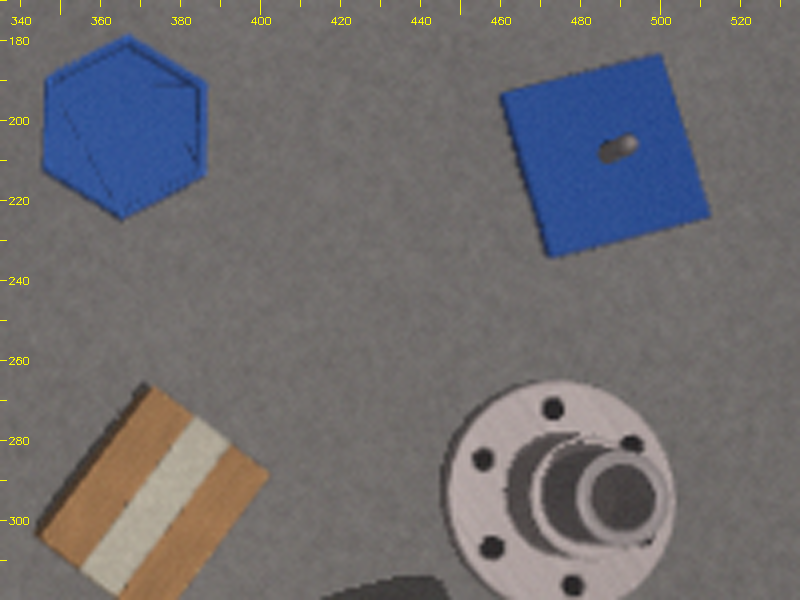

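View pics/sa.png

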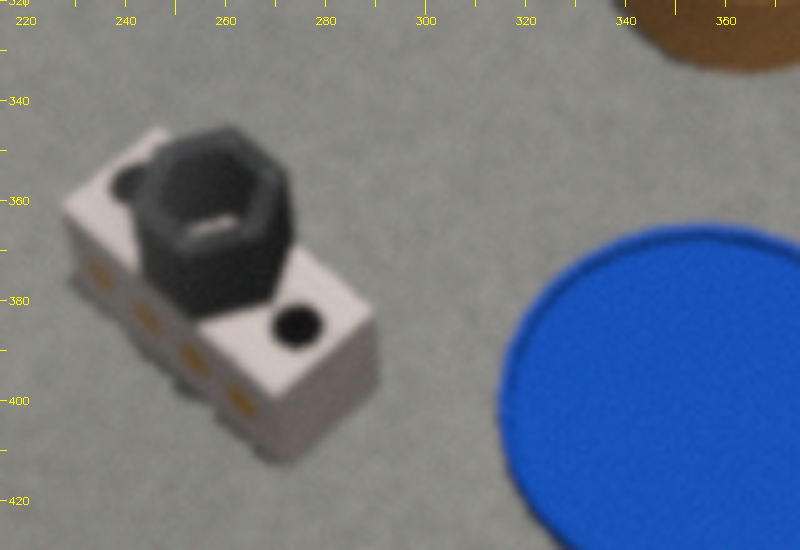

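View pics/sb.png

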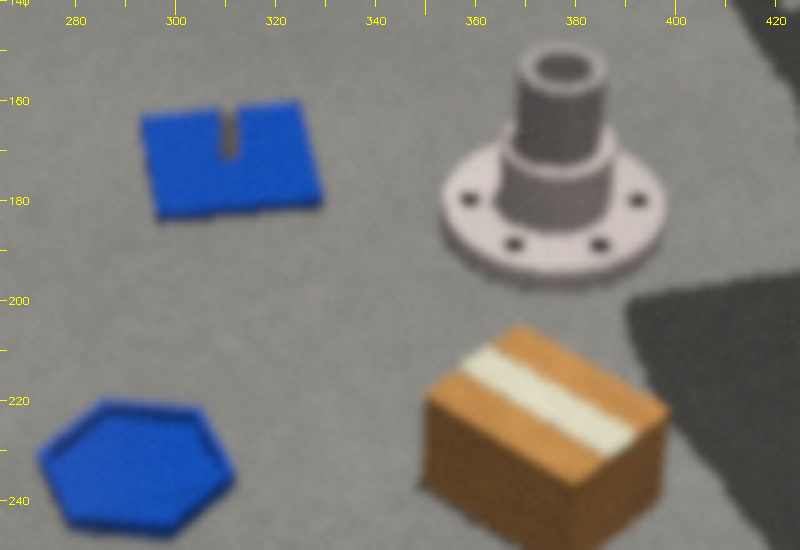

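Run:
```python
from h import *
np.set_printoptions(precision=1,suppress=True)
T=cam("top");S=cam("side")
def c(x0,y0,f): return lambda X,Y:(x0+(X+.5)/f-.5,y0+(Y+.5)/f-.5)
ta=c(100,150,4);tb=c(335,170,4);sa=c(215,320,5);sb=c(265,140,5)
def t2(n,p,q): print(n,*tri([(T,p),(S,q)]))
t2("hex top",ta(187,179),sa(211,187))
t2("port",ta(278,124),sa(130,183)); t2("port2",ta(166,262),sa(298,326))
for a,b in zip([(262,73),(333,130),(186,316),(115,257)],[(63,205),(160,127),(372,310),(272,395)]): t2("bc",ta(*a),sa(*b))
t2("sleeve top",tb(623,496),sb(562,70))
t2("pin tip",tb(628,143),sb(230,112))
for p in [(587,84),(750,83),(751,376),(587,377)]: print("long",atz(T,ta(*p),10))
print("round",atz(T,(153.2,290.0),10), [atz(T,p,10) for p in[(116.3,290),(190,290),(153.2,252.8),(153.2,327)]])
H=[atz(T,tb(*p),10) for p in [(129,36),(206,80),(205,177),(123,218),(42,168),(47,78)]]; print("hextray",np.mean(H,0))
H2=[atz(S,sb(*p),10) for p in [(38,458),(103,400),(203,408),(236,474),(168,533),(70,523)]]; print("hextray side",np.mean(H2,0))
P=[atz(T,tb(*p),8) for p in [(500,94),(660,54),(710,215),(550,258)]];print("stand",np.mean(P,0),P)
P=[atz(S,sb(*p),8) for p in [(141,117),(299,101),(323,203),(158,216)]];print("stand side",np.mean(P,0))
print("flange disc",atz(T,tb(561,496),14), "sleeve@95",atz(T,tb(623,496),95),atz(S,sb(562,70),95))
print("hex@90",atz(T,ta(187,179),90),atz(S,sa(211,187),90))
P=[atz(T,ta(*p),50) for p in [(262,73),(333,130),(186,316),(115,257)]];print("block",np.mean(P,0),P)
h=[atz(T,ta(*p),90)[:2] for p in [(163,125),(215,128),(243,182),(212,232),(160,225),(130,180)]];m=np.mean(h,0);print(m,[np.degrees(np.arctan2(*(x-m)[::-1]))%60 for x in h])
```

```text
hex top [619.3 299.2  88.6] [0.59, 0.59]
port [655.5 273.9  48.9] [0.52, 0.52]
port2 [589.2 323.1  48.1] [0.7, 0.7]
bc [678.8 283.6  46.6] [1.13, 1.13]
bc [651.8 248.2  47.3] [0.72, 0.72]
bc [565.3 313.1  46. ] [0.13, 0.13]
bc [592.6 348.5  46.1] [0.13, 0.13]
sleeve top [ 450.4 -297.7   90.9] [1.41, 1.41]
pin tip [ 615.  -329.2   33. ] [1.68, 1.68]
long [685.3 136.9  10. ]
long [686.2  57.8  10. ]
long [543.7  54.8  10. ]
long [542.6 132.5  10. ]
round [453.3 307.5  10. ] [array([452.1, 379.6,  10. ]), array([454.4, 236.8,  10. ]), array([523.8, 311.1,  10. ]), array([384.2, 304.4,  10. ])]
hextray [627.  -94.3  10. ]
hextray side [624.6 -89.5  10. ]
stand [ 615.9 -328.     8. ] [array([ 645.2, -277. ,    8. ]), array([ 666.5, -357.7,    8. ]), array([ 586.9, -378.8,    8. ]), array([ 565.2, -298.6,    8. ])]
stand side [ 613.2 -324.1    8. ]
flange disc [ 451.7 -298.2   14. ] sleeve@95 [ 451.8 -296.1   95. ] [ 449.  -291.8   95. ]
hex@90 [619.5 298.6  90. ] [618.3 300.2  90. ]
block [621.8 297.   50. ] [array([679. , 282.5,  50. ]), array([651.8, 247.4,  50. ]), array([564.6, 311.5,  50. ]), array([591.8, 346.8,  50. ])]
[619.8 298.6] [np.float64(27.371641276422274), np.float64(33.87102431957287), np.float64(26.561782244457433), np.float64(28.05098284868859), np.float64(32.462743254087314), np.float64(31.56535336597122)]
```

```bash
cat >> h.py <<'E'
def plan(pos,yaw=None,s=None):
    """yaw: desired world angle (deg) of tool y, mod 180"""
    s=s or state();R=Ro.from_euler('xyz',s["tcp_rot"]).as_matrix()
    d=np.array(pos)-s["eef_pos"];a=np.degrees(np.arctan2(R[1,1],R[0,1]))
    print("t %.2f tcp"%s["t"],s["eef_pos"].round(1),"jaw yaw %.1f"%a,"F",s["ft_force"].round(1),"open %.3f"%s["opening"],"j6 %.2f"%s["joints"][5])
    print("shift tool units",(R.T@d/50).round(3), "toolx",R[:,0].round(4))
    if yaw is not None:
        dy=(yaw-a+90)%180-90; print("turn about world z %.1f -> about tool x units %.2f"%(dy,-dy/8))
def wshot(name,plan_=None):
    s=state();im=read_camera("wrist");cv2.imwrite(name,im[:,:,::-1]);return cam("wrist",s["eef_pos"],s["tcp_rot"])
E
python3 - <<'E'
from h import *
plan([450.5,-297,180],0)
s=state();C=cam("wrist",s["eef_pos"],s["tcp_rot"]);print(proj(C,s["eef_pos"]),proj(C,s["eef_pos"]+[0,0,19]))
R=Ro.from_euler('xyz',s["tcp_rot"]).as_matrix();print(R.round(3))
E
```

```text
t 0.15 tcp [ 268.9 -564.   182.9] jaw yaw -64.5 F [-0.6 -0.  -0.1] open 1.000 j6 -0.11
shift tool units [ 0.061 -3.257 -5.577] toolx [-3.e-04  8.e-04 -1.e+00]
turn about world z 64.5 -> about tool x units -8.06
[316.57142946 268.23752483] [316.55411713 280.58070591]
[[-0.     0.43  -0.903]
 [ 0.001 -0.903 -0.43 ]
 [-1.    -0.001 -0.   ]]
```

Call:
step_arm(
  steps=[
    [0,-0.41,-0.7,0],
    [0,-0.41,-0.7,0],
    [0,-0.41,-0.7,0],
    [0,-0.41,-0.7,0],
    [0,-0.41,-0.7,0],
    [0,-0.41,-0.7,0],
    [0,-0.41,-0.7,0],
    [0,-0.39,-0.68,0],
    [0,0,0,0],
    [0,0,0,0],
  ],
)

```text
t: 1.4
eef_pos: [450.5, -297.2, 183.3]
tcp_rot: [0.03, 1.571, -2.666]
ft_force: [0.4, -0.5, -1.2]
opening: 1.0
```

Run:
```python
from h import *
plan([450.5,-297,180])
C=wshot("pics/w1.png");print(proj(C,[450.5,-297,95]))
```

```text
t 1.40 tcp [ 450.5 -297.2  183.3] jaw yaw -64.5 F [ 0.4 -0.5 -1.2] open 1.000 j6 0.42
shift tool units [ 0.065 -0.004 -0.002] toolx [-2.e-04 -1.e-04 -1.e+00]
[316.29713508 230.61280974]
```

View pics/w1.png

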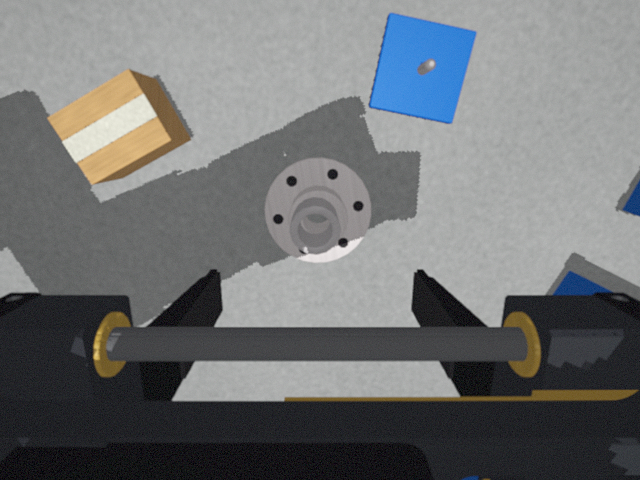

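Run:
```python
from h import *
im=cv2.imread("pics/w1.png");crop(im,255,150,385,270,5,"pics/w1a.png")
crop(im,360,0,490,130,5,"pics/w1b.png")
```

```text
(no output)
```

View pics/w1a.png

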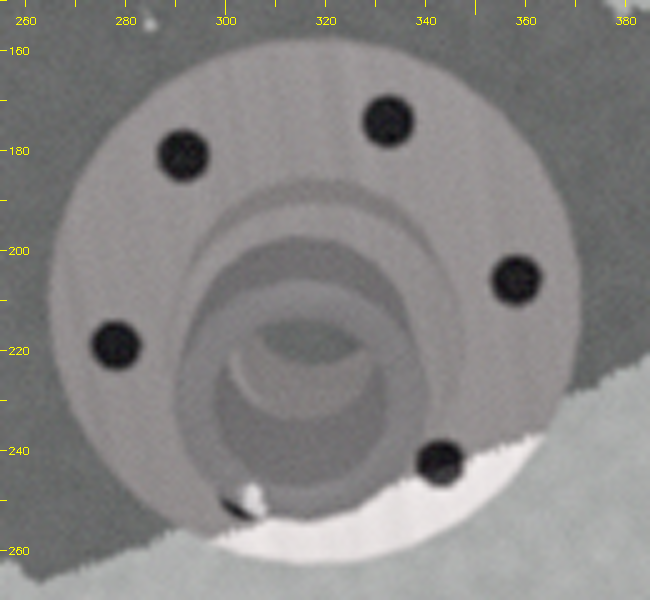

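View pics/w1b.png

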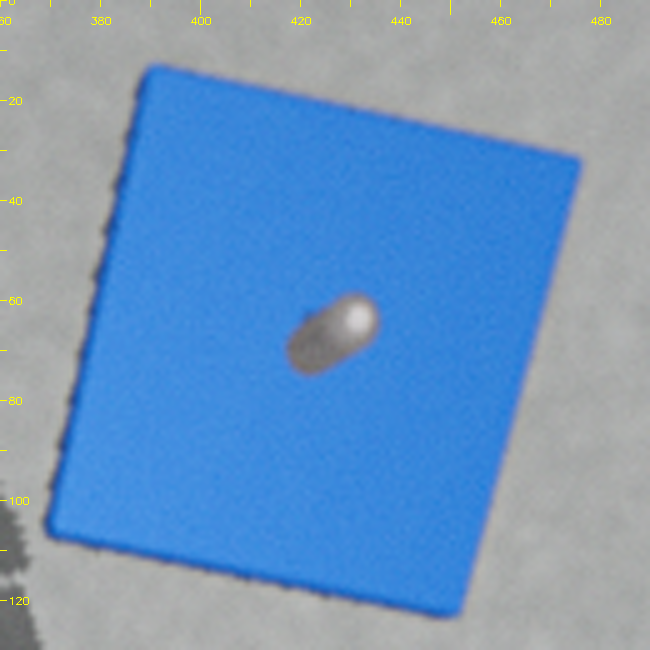

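Run:
```python
from h import *
np.set_printoptions(precision=1,suppress=True)
s=state();C=cam("wrist",s["eef_pos"],s["tcp_rot"]);T=cam("top");S=cam("side")
def c(x0,y0,f): return lambda X,Y:(x0+(X+.5)/f-.5,y0+(Y+.5)/f-.5)
a=c(255,150,5);b=c(360,0,5);tb=c(335,170,4);sb=c(265,140,5)
p=a(303,401);print("sleeve",atz(C,p,95),tri([(C,p),(T,tb(623,496)),(S,sb(562,70))]),tri([(C,p),(T,tb(623,496))]))
print("flange",atz(C,a(315,300),14),tri([(C,a(315,300)),(T,tb(561,496))]))
q=b(356,320);print("pin",atz(C,q,38),tri([(C,q),(T,tb(628,143)),(S,sb(230,112))]),tri([(C,q),(T,tb(628,143))]))
P=[atz(C,b(*p),8) for p in [(148,65),(582,158),(460,617),(48,537)]];print(np.mean(P,0),P)
```

```text
sleeve [ 450.5 -296.3   95. ] (array([ 450.2, -296.9,   91.9]), [0.47, 1.66, 1.25]) (array([ 451.4, -295.7,   96.9]), [0.53, 0.53])
flange [ 452.3 -297.9   14. ] (array([ 452., -298.,   14.]), [0.3, 0.3])
pin [ 614.6 -328.9   38. ] (array([ 615.4, -329.6,   32.8]), [0.7, 1.38, 2.01]) (array([ 617.1, -330.5,   29.9]), [0.25, 0.25])
[ 614.5 -329.1    8. ] [array([ 643.8, -278.7,    8. ]), array([ 665. , -358.2,    8. ]), array([ 585.4, -379.7,    8. ]), array([ 563.7, -300. ,    8. ])]
```

Call:
step_arm(
  steps=[
    [0.5,0,0,0],
    [0.5,0,0,0],
    [0.5,0,0,0],
    [0.4,0,0,0],
    [0.26,0,0,0],
    [0.2,0,0,0],
    [0,0,0,0],
  ],
)

```text
t: 2.33
eef_pos: [450.5, -297.2, 65.0]
tcp_rot: [-1.06, 1.57, 2.526]
ft_force: [-0.7, 0.5, 0.5]
opening: 1.001
```

Call:
step_arm(
  steps=[
    [0,0,0,0],
    [0,0,0,0],
    [0,0,0,0],
    [0,0,0,0],
    [0,0,0,0],
    [0,0,0,0],
  ],
  jaw=1,
)

```text
t: 3.08
eef_pos: [450.7, -297.0, 65.4]
tcp_rot: [1.56, 1.571, -1.137]
ft_force: [0.1, -0.1, 0.1]
opening: 0.425
```

Run:
```python
from h import *
plan([614.8,-329,200])
C=wshot("pics/w2.png")
cv2.imwrite("pics/s2.png",cv2.resize(read_camera("side")[80:260,280:480,::-1],None,fx=3,fy=3))
```

```text
t 3.08 tcp [ 450.7 -297.    65.4] jaw yaw -64.5 F [ 0.1 -0.1  0.1] open 0.425 j6 0.42
shift tool units [-2.693  1.99  -2.688] toolx [ 0.e+00 -1.e-04 -1.e+00]
```

View pics/s2.png

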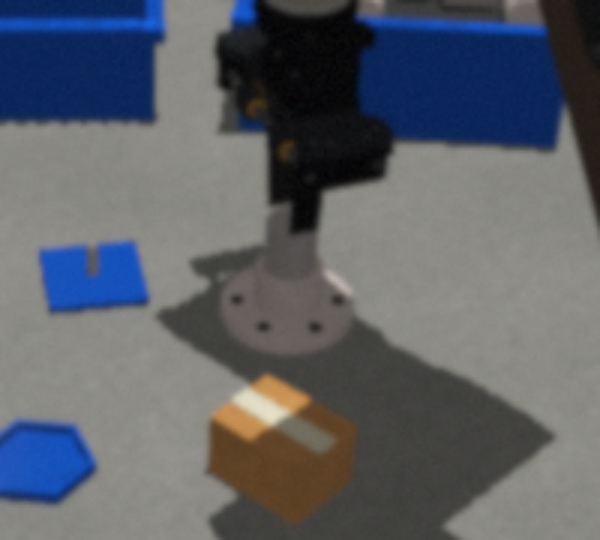

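Call:
step_arm(
  steps=[
    [-0.1,0,0,0],
    [-0.3,0,0,0],
    [-0.4,0,0,0],
    [0,0,0,0],
  ],
)

```text
t: 3.68
eef_pos: [451.4, -297.6, 107.2]
tcp_rot: [1.982, 1.567, -0.715]
ft_force: [-0.4, -0.3, 0.2]
opening: 0.003
```

Run:
```python
from h import *
plan([614.8,-329,105])
C=wshot("pics/w3.png")
```

```text
t 3.67 tcp [ 451.4 -297.6  107.2] jaw yaw -64.5 F [-0.4 -0.3  0.2] open 0.003 j6 0.42
shift tool units [ 0.054  1.974 -2.68 ] toolx [ 0.0026 -0.0023 -1.    ]
```

View pics/w3.png

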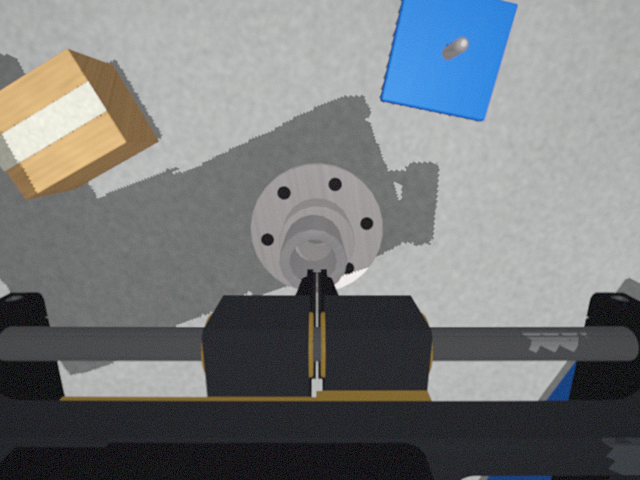

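View pics/w2.png

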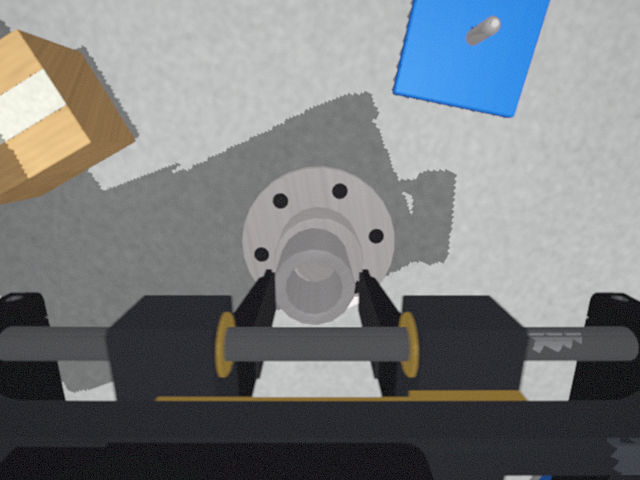

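Run:
```python
from h import *
s=state()
S=cam("side")
for z in (65,95,50): print(z,(proj(S,[450.7,-297,z])-[280,80])*3)
plan([451,-297,105])
crop(cv2.imread("pics/w3.png"),245,160,395,290,5,"pics/w3a.png")
im=read_camera("side")[:,:,::-1];crop(im,300,80,460,200,5,"pics/s3.png")
```

```text
65 [287.03415378 248.17108708]
95 [289.06920254 216.91258642]
50 [286.03667165 263.45483562]
t 3.73 tcp [ 450.9 -297.2  106.2] jaw yaw -64.5 F [-0.6  0.2 -0.6] open 0.002 j6 0.42
shift tool units [ 0.024 -0.004 -0.003] toolx [ 0.0015 -0.0013 -1.    ]
```

View pics/w3a.png

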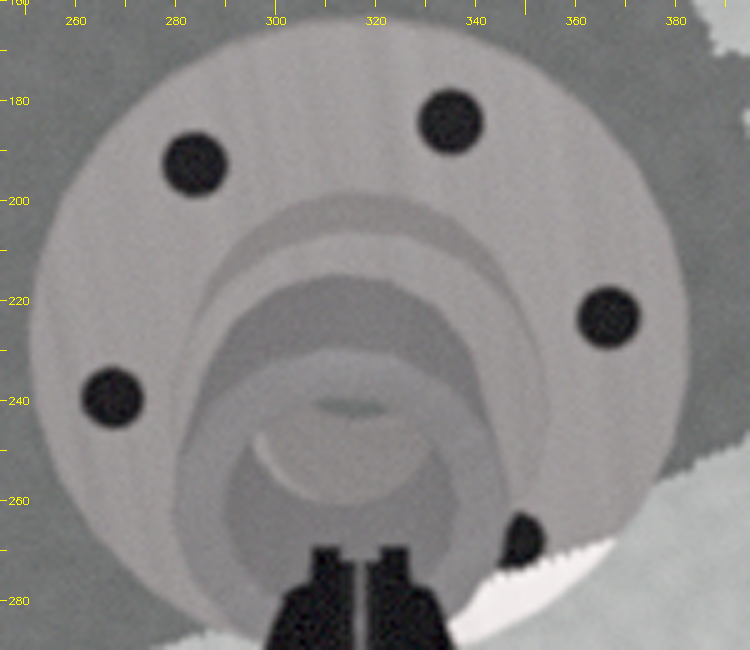

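View pics/s3.png

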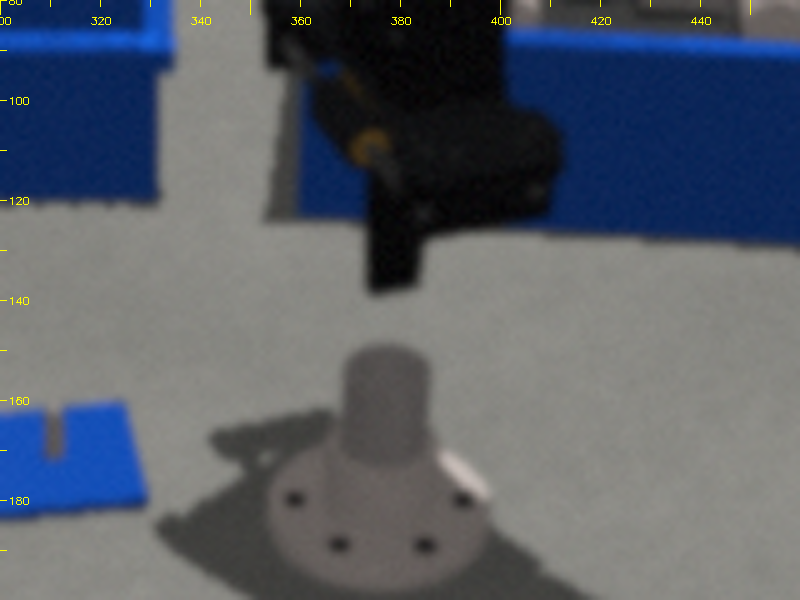

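Run:
```python
from h import *
np.set_printoptions(precision=1,suppress=True)
s=state();C=cam("wrist",s["eef_pos"],s["tcp_rot"])
def c(x0,y0,f): return lambda X,Y:(x0+(X+.5)/f-.5,y0+(Y+.5)/f-.5)
a=c(245,160,5);b=c(300,80,5)
print(proj(C,[450.9,-296.5,95]), "obs rad px 33")
print("sleeve now",atz(C,a(338.5,515),95), "side",atz(cam("side"),b(386,368),95))
print("flange now",atz(C,a(360,0.5*(87+660)),14))
C2=cam("wrist",[450.7,-297,65.4],s["tcp_rot"])
print("w2",atz(C2,(316.3,286),95))
crop(cv2.imread("pics/w2.png"),230,220,400,340,4.5,"pics/w2a.png")
```

```text
[316.  261.6] obs rad px 33
sleeve now [ 449.4 -294.7   95. ] side [ 449.5 -293.4   95. ]
flange now [ 447.2 -298.7   14. ]
w2 [ 451.9 -296.3   95. ]
```

View pics/w2a.png

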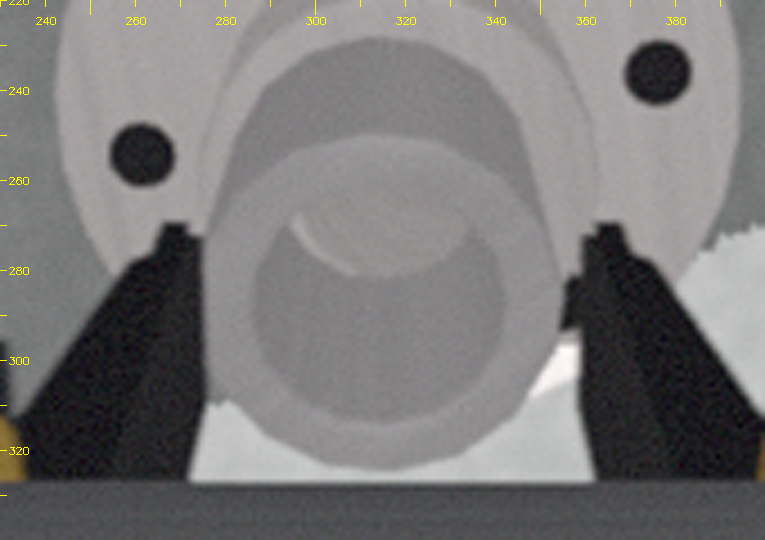

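Call:
step_arm(
  steps=[
    [0,-0.05,0,0],
    [0,0,0,0],
    [0,0,0,0],
    [0,0,0,0],
    [0,0,0,0],
    [0,0,0,0],
    [0,0,0,0],
    [0,0,0,0],
    [0,0,0,0],
  ],
  jaw=0,
)

```text
t: 4.9
eef_pos: [449.6, -294.8, 105.4]
tcp_rot: [1.654, 1.571, -1.043]
ft_force: [-0.0, 1.0, 0.2]
opening: 0.897
```

Call:
step_arm(
  steps=[
    [0.3,0,0,0],
    [0.3,0,0,0],
    [0.2,0,0,0],
    [0,0,0,0],
  ],
)

```text
t: 5.4
eef_pos: [449.2, -294.4, 64.2]
tcp_rot: [-1.116, 1.569, 2.471]
ft_force: [0.4, -0.7, 0.3]
opening: 0.999
```

Call:
step_arm(
  steps=[
    [0,0,0,0],
    [0,0,0,0],
    [0,0,0,0],
    [0,0,0,0],
    [0,0,0,0],
    [0,0,0,0],
  ],
  jaw=1,
)

```text
t: 6.15
eef_pos: [449.6, -294.8, 65.4]
tcp_rot: [1.61, 1.571, -1.087]
ft_force: [0.1, -0.2, -0.1]
opening: 0.428
```

Call:
step_arm(
  steps=[
    [0,0,0,0],
    [0,0,0,0],
    [0,0,0,0],
  ],
)

```text
t: 6.52
eef_pos: [449.6, -294.8, 65.3]
tcp_rot: [1.694, 1.571, -1.003]
ft_force: [-0.2, 0.2, -0.3]
opening: 0.107
```

Run:
```python
from h import *
C=wshot("pics/w4.png");plan([614.8,-329,105])
crop(cv2.imread("pics/w4.png"),230,220,400,340,4.5,"pics/w4a.png")
```

```text
t 6.58 tcp [ 449.6 -294.7   65.3] jaw yaw -64.5 F [-0.2 -0.4  0.2] open 0.067 j6 0.42
shift tool units [-0.793  2.04  -2.688] toolx [ 0.e+00 -1.e-04 -1.e+00]
```

View pics/w4a.png

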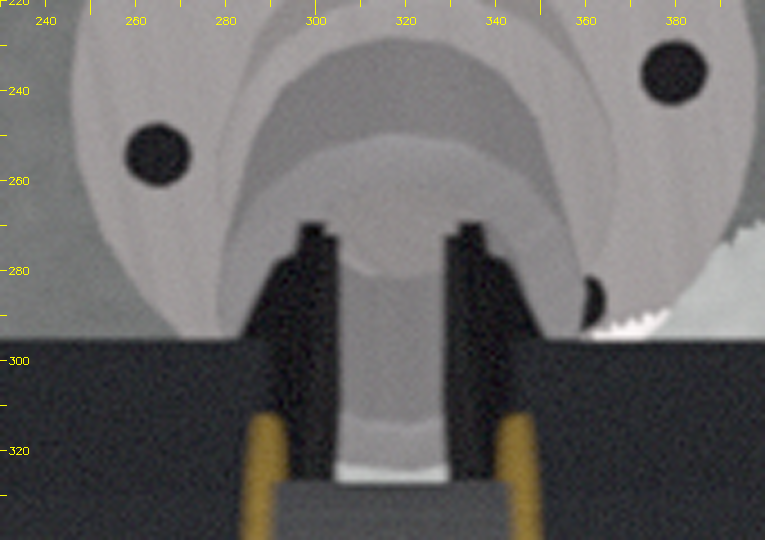

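Call:
step_arm(
  steps=[
    [-0.4,0,0,0],
    [-0.4,0,0,0],
    [-0.3,0,0,0],
    [0,0,0,0],
    [0,0,0,0],
  ],
)

```text
t: 7.2
eef_pos: [449.4, -294.6, 119.8]
tcp_rot: [-1.052, 1.57, 2.534]
ft_force: [-0.4, -0.5, 0.1]
opening: 0.002
```

Run:
```python
from h import *
C=wshot("pics/w5.png");plan([614.8,-329,105])
crop(cv2.imread("pics/w5.png"),230,180,400,330,4.5,"pics/w5a.png")
im=read_camera("side")[:,:,::-1];crop(im,300,60,460,200,5,"pics/s5.png")
im=read_camera("top")[:,:,::-1];crop(im,430,220,590,350,5,"pics/t5.png")
```

```text
t 7.25 tcp [ 449.3 -294.5  119.7] jaw yaw -64.5 F [-0.  -0.8 -0.2] open 0.006 j6 0.42
shift tool units [ 0.291  2.046 -2.691] toolx [-7.e-04  6.e-04 -1.e+00]
```

View pics/w5a.png

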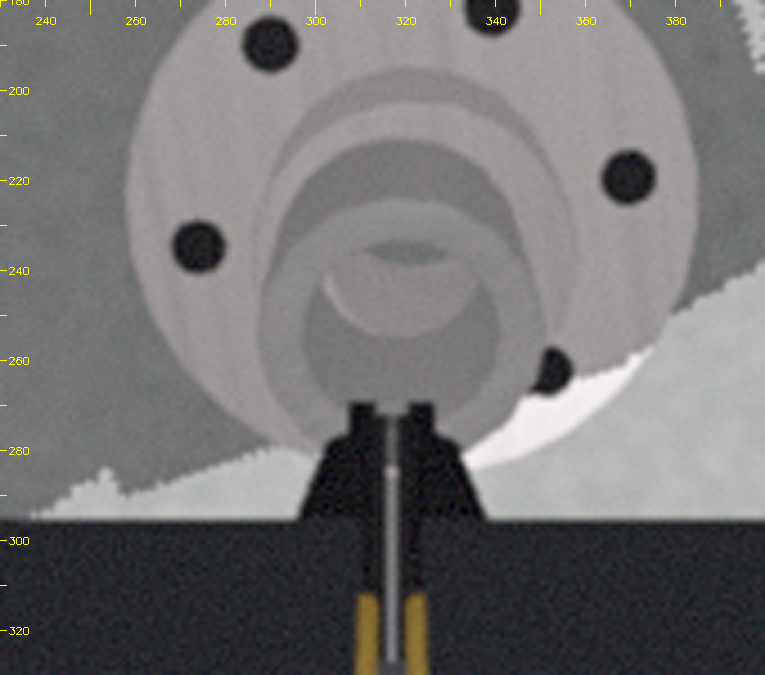

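View pics/s5.png

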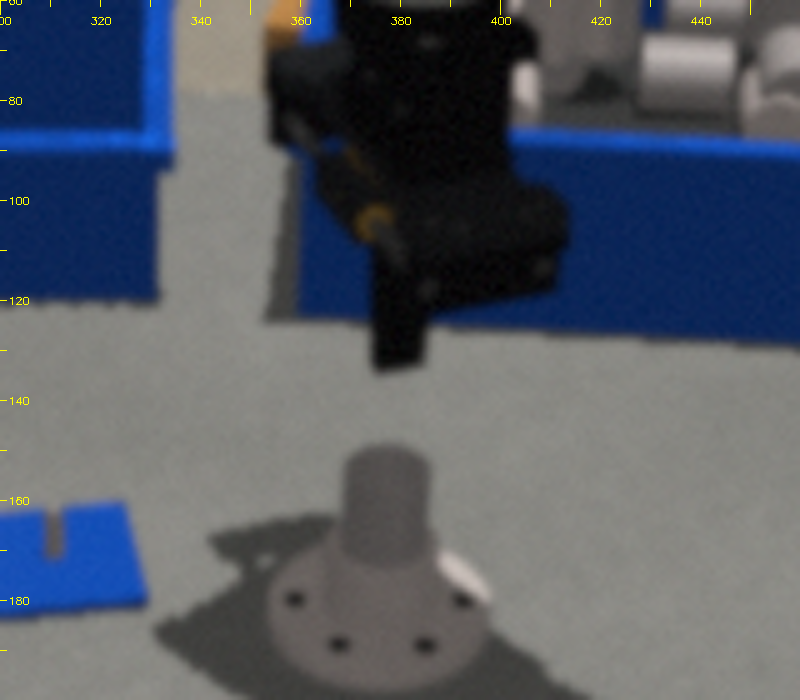

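View pics/t5.png

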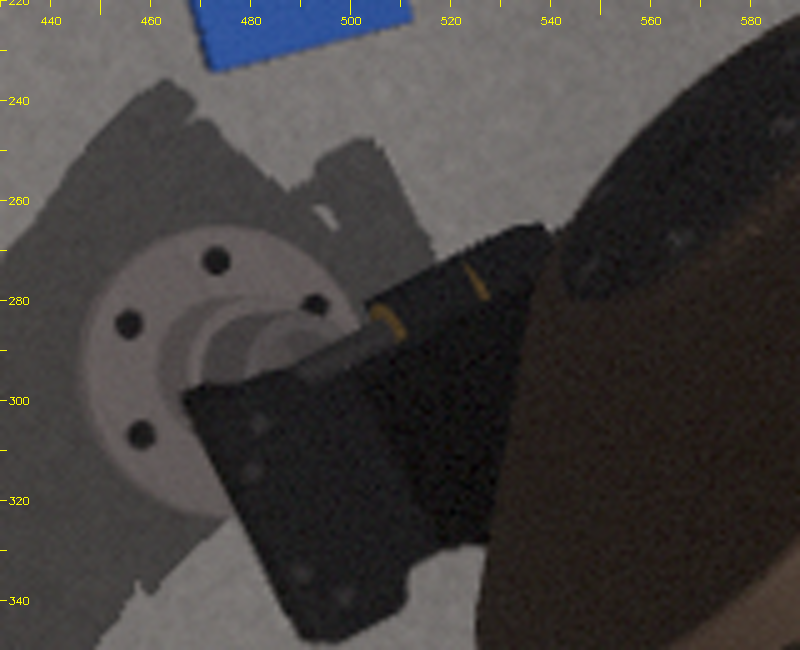

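Run:
```python
from h import *
np.set_printoptions(precision=1,suppress=True)
s=state();C=cam("wrist",s["eef_pos"],s["tcp_rot"]);S=cam("side");e=s["eef_pos"];R=Ro.from_euler('xyz',s["tcp_rot"]).as_matrix()
print(e)
for dx in (0,-10,-20,-30,-40):
    print(dx,"side crop",(proj(S,e+R@[dx,0,0])-[300,60])*5, "wrist near edge rows", [proj(C,e+R@[dx,0,z])[1].round(1) for z in(-10,0,10)])
```

```text
[ 449.4 -294.6  119.7]
0 side crop [387.3 420.6] wrist near edge rows [np.float64(251.8), np.float64(268.2), np.float64(284.3)]
-10 side crop [388.5 402.4] wrist near edge rows [np.float64(257.3), np.float64(274.5), np.float64(291.2)]
-20 side crop [389.7 384. ] wrist near edge rows [np.float64(263.4), np.float64(281.3), np.float64(298.7)]
-30 side crop [390.9 365.5] wrist near edge rows [np.float64(270.1), np.float64(288.8), np.float64(307.1)]
-40 side crop [392.1 346.7] wrist near edge rows [np.float64(277.6), np.float64(297.2), np.float64(316.3)]
```

Run:
```python
from h import *
np.set_printoptions(precision=0,suppress=True)
s=state();C=cam("wrist",s["eef_pos"],s["tcp_rot"]);S=cam("side");e=s["eef_pos"];R=Ro.from_euler('xyz',s["tcp_rot"]).as_matrix()
for x in (-60,-70,-78,-90):
  for y in (-90,-30,30,90):
    for z in (-37,-25,0,25,37): print(x,y,z,"side",(proj(S,e+R@[x,y,z])-[300,60])*5,"wrist",proj(C,e+R@[x,y,z]))
```

```text
-60 -90 -37 side [398. 429.] wrist [ 90. 233.]
-60 -90 -25 side [424. 424.] wrist [ 95. 261.]
-60 -90 0 side [477. 413.] wrist [105. 317.]
-60 -90 25 side [530. 402.] wrist [113. 368.]
-60 -90 37 side [555. 397.] wrist [117. 391.]
-60 -30 -37 side [344. 357.] wrist [241. 233.]
-60 -30 -25 side [369. 352.] wrist [243. 261.]
-60 -30 0 side [421. 342.] wrist [246. 317.]
-60 -30 25 side [472. 332.] wrist [249. 368.]
-60 -30 37 side [497. 327.] wrist [250. 392.]
-60 30 -37 side [294. 290.] wrist [392. 233.]
-60 30 -25 side [318. 286.] wrist [391. 261.]
-60 30 0 side [369. 276.] wrist [387. 317.]
-60 30 25 side [419. 267.] wrist [384. 368.]
-60 30 37 side [443. 262.] wrist [383. 392.]
-60 90 -37 side [247. 228.] wrist [543. 233.]
-60 90 -25 side [271. 223.] wrist [538. 261.]
-60 90 0 side [320. 214.] wrist [529. 317.]
-60 90 25 side [368. 206.] wrist [520. 368.]
-60 90 37 side [392. 201.] wrist [516. 391.]
-70 -90 -37 side [399. 409.] wrist [ 75. 239.]
-70 -90 -25 side [425. 404.] wrist [ 80. 270.]
-70 -90 0 side [479. 393.] wrist [ 91. 329.]
-70 -90 25 side [532. 382.] wrist [101. 383.]
-
[... 1855 characters left out ...]
wrist [ 75. 445.]
-90 -30 -37 side [347. 298.] wrist [222. 256.]
-90 -30 -25 side [373. 293.] wrist [225. 291.]
-90 -30 0 side [425. 283.] wrist [230. 358.]
-90 -30 25 side [478. 273.] wrist [234. 418.]
-90 -30 37 side [502. 269.] wrist [236. 445.]
-90 30 -37 side [296. 232.] wrist [411. 256.]
-90 30 -25 side [321. 227.] wrist [408. 291.]
-90 30 0 side [372. 218.] wrist [404. 358.]
-90 30 25 side [423. 209.] wrist [399. 418.]
-90 30 37 side [447. 204.] wrist [397. 445.]
-90 90 -37 side [248. 170.] wrist [598. 256.]
-90 90 -25 side [272. 166.] wrist [591. 291.]
-90 90 0 side [322. 157.] wrist [576. 358.]
-90 90 25 side [371. 149.] wrist [563. 418.]
-90 90 37 side [395. 144.] wrist [558. 445.]
```

View pics/w5.png

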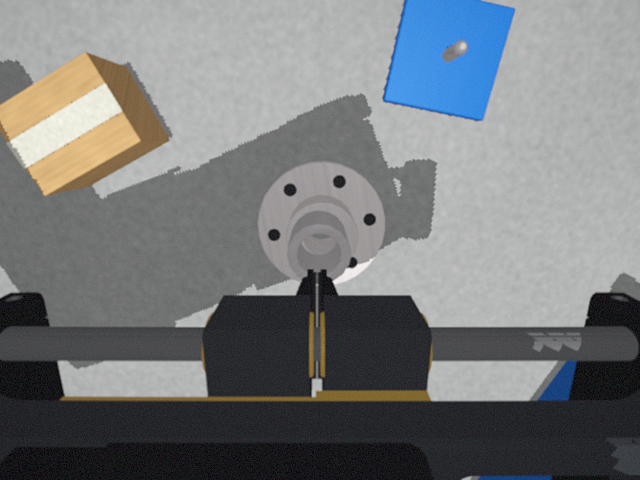

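Call:
step_arm(
  steps=[
    [0.1,0,0,0],
    [0.1,0,0,0],
    [0.1,0,0,0],
    [0.1,0,0,0],
    [0.1,0,0,0],
    [0,0,0,0],
    [0,0,0,0],
    [0,0,0,0],
    [0,0,0,0],
    [0,0,0,0],
  ],
  jaw=0,
)

```text
t: 8.6
eef_pos: [449.6, -294.8, 95.4]
tcp_rot: [1.784, 1.571, -0.913]
ft_force: [0.5, -0.4, 0.5]
opening: 0.979
```

Call:
step_arm(
  steps=[
    [0.3,0,0,0],
    [0.3,0,0,0],
    [0.3,0,0,0],
    [0.2,0,0,0],
    [0.1,0,0,0],
    [0,0,0,0],
  ],
)

```text
t: 9.35
eef_pos: [449.6, -294.7, 35.1]
tcp_rot: [-1.065, 1.57, 2.521]
ft_force: [-1.1, 0.9, 0.8]
opening: 1.003
```

Call:
step_arm(
  steps=[
    [0,0,0,0],
    [0,0,0,0],
    [0,0,0,0],
    [0,0,0,0],
    [0,0,0,0],
    [0,0,0,0],
    [0,0,0,0],
    [0,0,0,0],
  ],
  jaw=1,
)

```text
t: 10.35
eef_pos: [449.7, -294.9, 35.4]
tcp_rot: [1.802, 1.57, -0.895]
ft_force: [1.1, -1.1, -0.1]
opening: 0.43
```

Run:
```python
from h import *
C=wshot("pics/w6.png");plan([614.8,-329,75])
```

```text
t 10.40 tcp [ 449.7 -294.9   35.4] jaw yaw -64.5 F [ 0.3 -0.5 -0.2] open 0.426 j6 0.42
shift tool units [-0.792  2.037 -2.687] toolx [ 3.e-04 -3.e-04 -1.e+00]
```

View pics/w6.png

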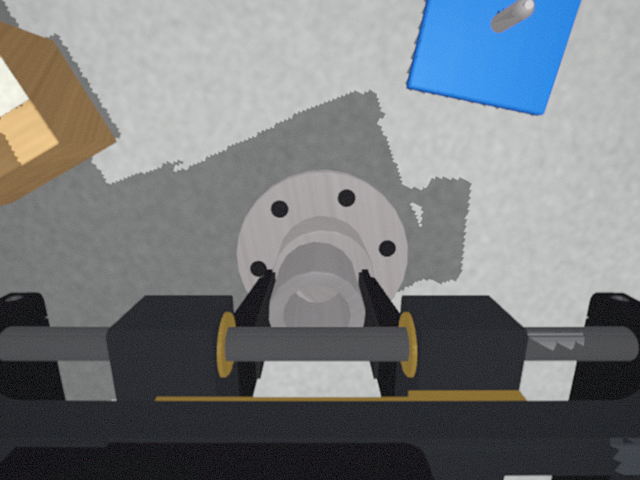

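Call:
step_arm(
  steps=[
    [-0.1,0,0,0],
    [-0.3,0,0,0],
    [-0.4,0,0,0],
    [0,0,0,0],
  ],
)

```text
t: 10.9
eef_pos: [450.2, -295.2, 77.1]
tcp_rot: [1.987, 1.568, -0.71]
ft_force: [0.6, -0.1, -2.5]
opening: 0.433
```

Run:
```python
from h import *
C=wshot("pics/w7.png");plan([614.8,-329,75])
crop(cv2.imread("pics/w7.png"),230,180,400,330,4.5,"pics/w7a.png")
im=read_camera("side")[:,:,::-1];crop(im,300,60,460,200,5,"pics/s7.png")
```

```text
t 10.95 tcp [ 449.8 -294.9   76.1] jaw yaw -64.5 F [ 0.7 -0.2 -1.7] open 0.427 j6 0.42
shift tool units [ 0.027  2.036 -2.685] toolx [ 0.0012 -0.0011 -1.    ]
```

View pics/w7a.png

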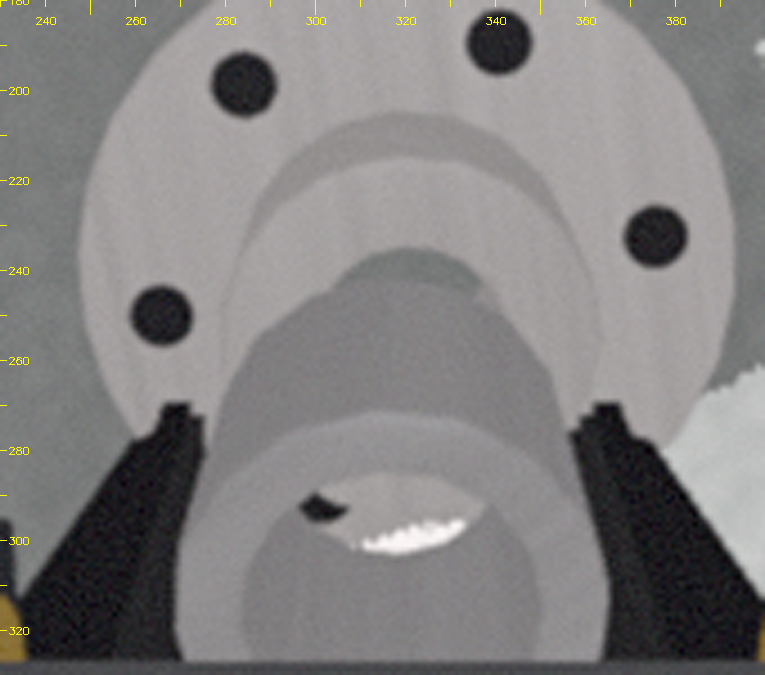

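View pics/s7.png

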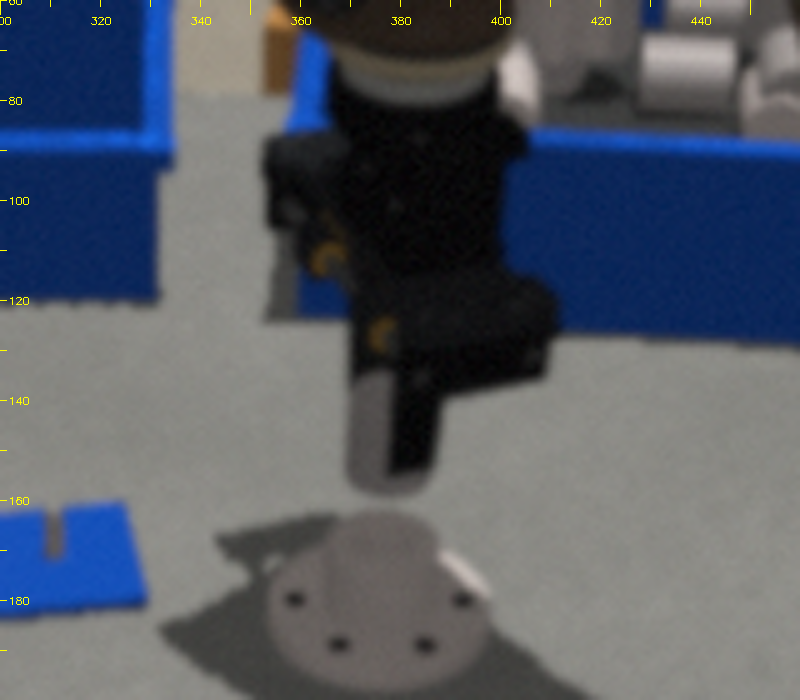

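Call:
step_arm(
  steps=[
    [0,0.3,-0.4,0],
    [0,0.45,-0.6,0],
    [0,0.5,-0.65,0],
    [0,0.45,-0.6,0],
    [0,0.34,-0.44,0],
    [0,0,0,0],
    [0,0,0,0],
  ],
)

```text
t: 11.88
eef_pos: [613.9, -328.5, 74.4]
tcp_rot: [-0.963, 1.569, 2.624]
ft_force: [0.3, 0.1, -2.6]
opening: 0.429
```

Run:
```python
from h import *
C=wshot("pics/w8.png");plan([615,-329.2,-6.5])
im=read_camera("side")[:,:,::-1];crop(im,260,80,420,200,5,"pics/s8.png")
```

```text
t 11.93 tcp [ 613.8 -328.6   74.7] jaw yaw -64.5 F [ 0.5  0.3 -2.5] open 0.432 j6 0.54
shift tool units [ 1.625  0.022 -0.018] toolx [-1.4e-03  8.0e-04 -1.0e+00]
```

View pics/w8.png

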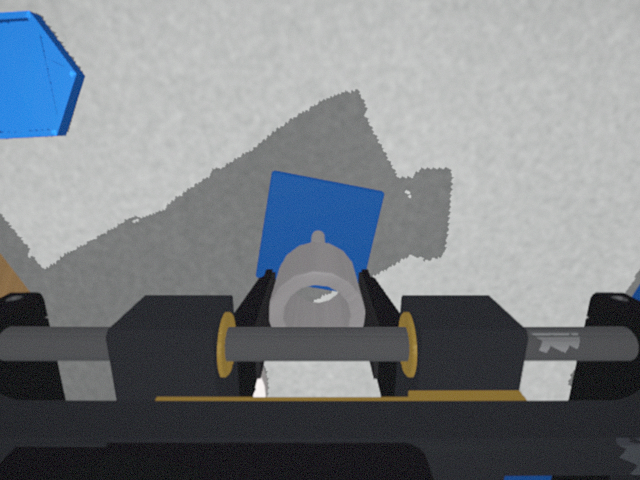

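View pics/s8.png

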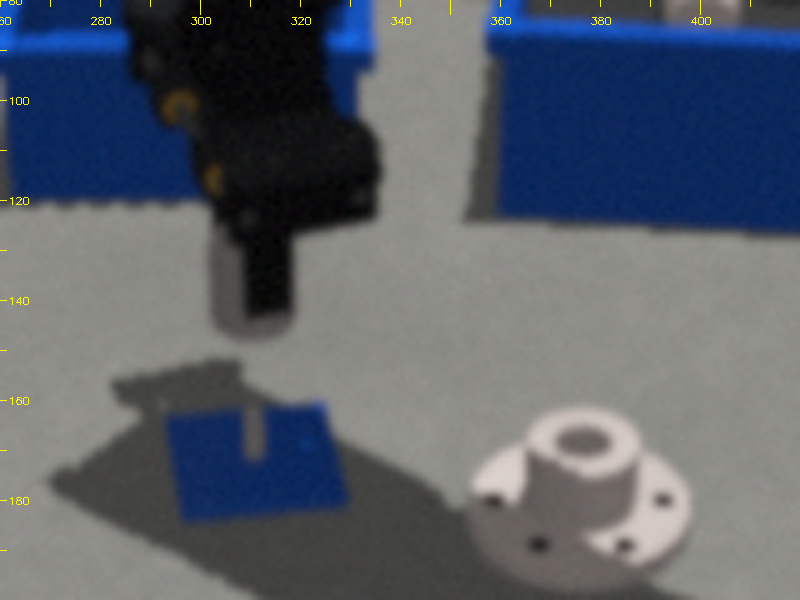

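Call:
step_arm(
  steps=[
    [0.3,0.02,-0.02,0],
    [0.4,0,0,0],
    [0.4,0,0,0],
    [0.3,0,0,0],
    [0.1,0,0,0],
    [0.05,0,0,0],
    [0,0,0,0],
  ],
)

```text
t: 12.85
eef_pos: [616.4, -329.6, -1.8]
tcp_rot: [2.038, 1.57, -0.659]
ft_force: [0.2, 0.5, -2.3]
opening: 0.427
```

Run:
```python
from h import *
plan([615,-329.2,-6.5])
im=read_camera("side")[:,:,::-1];crop(im,260,80,420,200,5,"pics/s9.png")
```

```text
t 12.85 tcp [ 616.4 -329.6   -1.8] jaw yaw -64.5 F [ 0.2  0.5 -2.3] open 0.427 j6 0.54
shift tool units [ 0.095 -0.02   0.023] toolx [ 6.e-04 -5.e-04 -1.e+00]
```

View pics/s9.png

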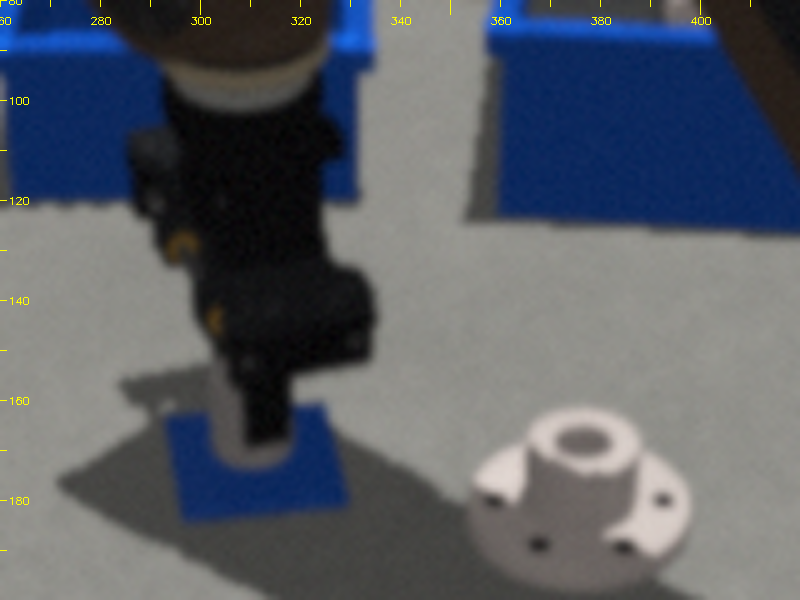

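Over the pin. Now I lower the last few mm slowly, watching the force.

Call:
step_arm(
  steps=[
    [0.04,-0.01,0.02,0],
    [0.03,0,0,0],
    [0,0,0,0],
  ],
)

```text
t: 13.28
eef_pos: [615.0, -329.4, -5.7]
tcp_rot: [-0.014, 1.571, -2.711]
ft_force: [0.5, -1.1, -1.8]
opening: 0.429
```

Call:
step_arm(
  steps=[
    [0.02,0,0,0],
    [0,0,0,0],
  ],
)

```text
t: 13.52
eef_pos: [615.2, -329.5, -6.5]
tcp_rot: [1.913, 1.57, -0.784]
ft_force: [0.4, -0.6, -1.9]
opening: 0.427
```

Call:
step_arm(
  steps=[
    [0.02,0,0,0],
    [0,0,0,0],
  ],
)

```text
t: 13.78
eef_pos: [615.2, -329.5, -6.6]
tcp_rot: [2.006, 1.57, -0.69]
ft_force: [-2.4, 1.9, 6.7]
opening: 0.429
```

Call:
step_arm(
  steps=[
    [0.02,0,0,0],
    [0,0,0,0],
  ],
)

```text
t: 14.02
eef_pos: [615.3, -329.5, -6.6]
tcp_rot: [2.047, 1.57, -0.65]
ft_force: [-5.3, 3.1, 15.4]
opening: 0.432
```

Call:
step_arm(
  steps=[
    [-0.03,0,0,0],
    [0,0,0,0],
    [0,0,0,0],
    [0,0,0,0],
    [0,0,0,0],
    [0,0,0,0],
  ],
  jaw=0,
)

```text
t: 14.78
eef_pos: [615.1, -329.4, -7.2]
tcp_rot: [0.138, 1.571, -2.558]
ft_force: [1.0, 0.5, 0.5]
opening: 0.977
```

Call:
step_arm(
  steps=[
    [-0.2,0,0,0],
    [-0.4,0,0,0],
    [-0.5,0,0,0],
    [-0.5,0,0,0],
    [-0.2,0,0,0],
    [0,0,0,0],
  ],
)

```text
t: 15.52
eef_pos: [615.4, -329.6, 83.9]
tcp_rot: [2.082, 1.569, -0.614]
ft_force: [-0.7, 0.1, -0.6]
opening: 1.0
```

Run:
```python
from h import *
C=wshot("pics/w10.png");plan([452,-298,80])
im=read_camera("side")[:,:,::-1];crop(im,260,80,420,200,5,"pics/s10.png")
```

```text
t 15.57 tcp [ 615.  -329.3   82.9] jaw yaw -64.5 F [-0.5  0.1 -0.6] open 1.001 j6 0.54
shift tool units [ 0.057 -1.968  2.673] toolx [ 1.e-04 -1.e-04 -1.e+00]
```

View pics/w10.png

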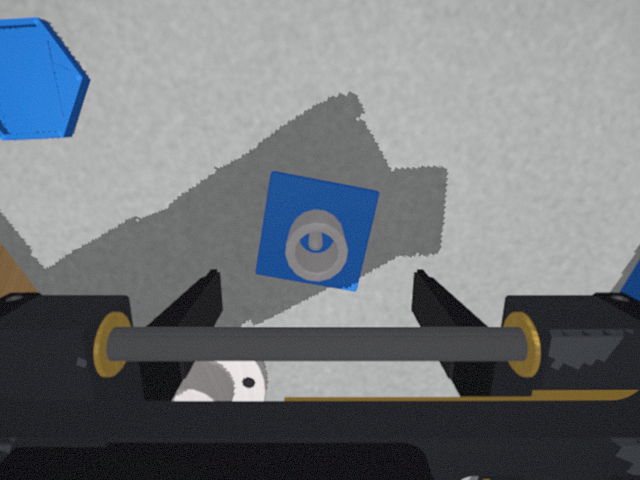

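View pics/s10.png

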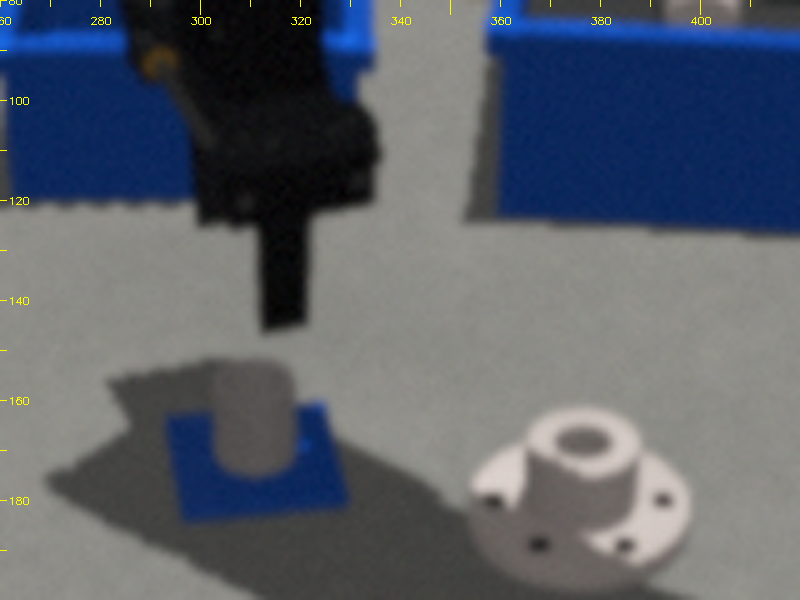

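Call:
step_arm(
  steps=[
    [0,-0.3,0.4,0],
    [0,-0.45,0.6,0],
    [0,-0.45,0.6,0],
    [0,-0.45,0.6,0],
    [0,-0.32,0.47,0],
    [0,0,0,0],
    [0,0,0,0],
  ],
)

```text
t: 16.5
eef_pos: [452.8, -298.2, 82.6]
tcp_rot: [2.335, 1.571, -0.362]
ft_force: [0.7, -0.6, 0.3]
opening: 0.998
```

Run:
```python
from h import *
C=wshot("pics/w11.png");plan([452,-298,-10])
crop(cv2.imread("pics/w11.png"),240,150,400,280,5,"pics/w11a.png")
b=lambda X,Y:(260+(X+.5)/5-.5,80+(Y+.5)/5-.5)
print(atz(cam("side"),b(583,442),50))
```

```text
t 16.55 tcp [ 452.9 -298.2   82.5] jaw yaw -64.5 F [ 0.1 -0.1  0.8] open 1.002 j6 0.42
shift tool units [ 1.851 -0.012  0.015] toolx [ 1.e-04 -1.e-04 -1.e+00]
[ 448.60993532 -296.46983099   50.        ]
```

View pics/w11a.png

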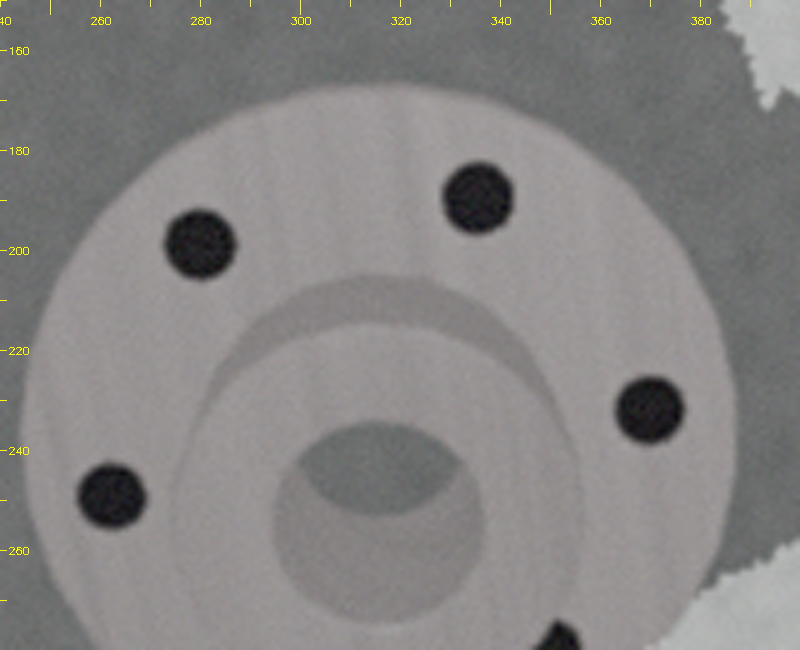

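Run:
```python
from h import *
s=state();C=cam("wrist",s["eef_pos"],s["tcp_rot"])
p=atz(C,(240+379.5/5-.5,150+523/5-.5),50);print(p)
plan([p[0],p[1],-10])
```

```text
[ 450.88443012 -298.32643686   50.        ]
t 16.55 tcp [ 452.9 -298.2   82.5] jaw yaw -64.5 F [ 0.1 -0.1  0.8] open 1.002 j6 0.42
shift tool units [ 1.851 -0.016  0.038] toolx [ 1.e-04 -1.e-04 -1.e+00]
```

Call:
step_arm(
  steps=[
    [0.3,-0.02,0.03,0],
    [0.4,0,0,0],
    [0.4,0,0,0],
    [0.4,0,0,0],
    [0.25,0,0,0],
    [0.1,0,0,0],
    [0,0,0,0],
  ],
)

```text
t: 17.42
eef_pos: [450.5, -297.7, -9.8]
tcp_rot: [-0.882, 1.571, 2.705]
ft_force: [-0.9, -0.0, -0.1]
opening: 0.996
```

Call:
step_arm(
  steps=[
    [0,0,0,0],
    [0,0,0,0],
    [0,0,0,0],
    [0,0,0,0],
    [0,0,0,0],
    [0,0,0,0],
  ],
  jaw=1,
)

```text
t: 18.18
eef_pos: [450.5, -297.8, -9.5]
tcp_rot: [1.734, 1.57, -0.963]
ft_force: [0.7, -0.6, 2.0]
opening: 0.588
```

Call:
step_arm(
  steps=[
    [0,0,0,0],
    [-0.1,0,0,0],
    [-0.3,0,0,0],
    [-0.4,0,0,0],
    [-0.5,0,0,0],
    [-0.5,0,0,0],
    [-0.2,0,0,0],
    [0,0,0,0],
  ],
)

```text
t: 19.18
eef_pos: [450.5, -297.7, 90.9]
tcp_rot: [1.957, 1.57, -0.74]
ft_force: [0.0, 0.5, -5.2]
opening: 0.591
```

Run:
```python
from h import *
C=wshot("pics/w12.png");plan([453,307.5,90])
im=read_camera("side")[:,:,::-1];crop(im,300,60,460,200,5,"pics/s12.png")
```

```text
t 19.23 tcp [ 450.2 -297.5   90.1] jaw yaw -64.5 F [ 0.8 -0.3 -5.3] open 0.585 j6 0.42
shift tool units [ 4.0000e-03 -1.0898e+01 -5.2560e+00] toolx [-2.e-04  1.e-04 -1.e+00]
```

View pics/w12.png

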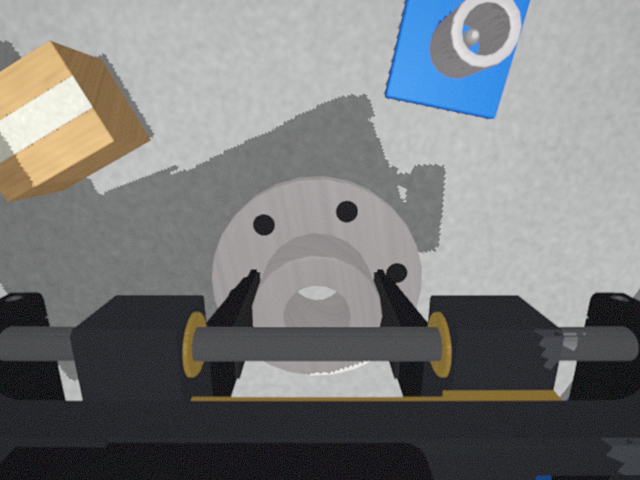

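View pics/s12.png

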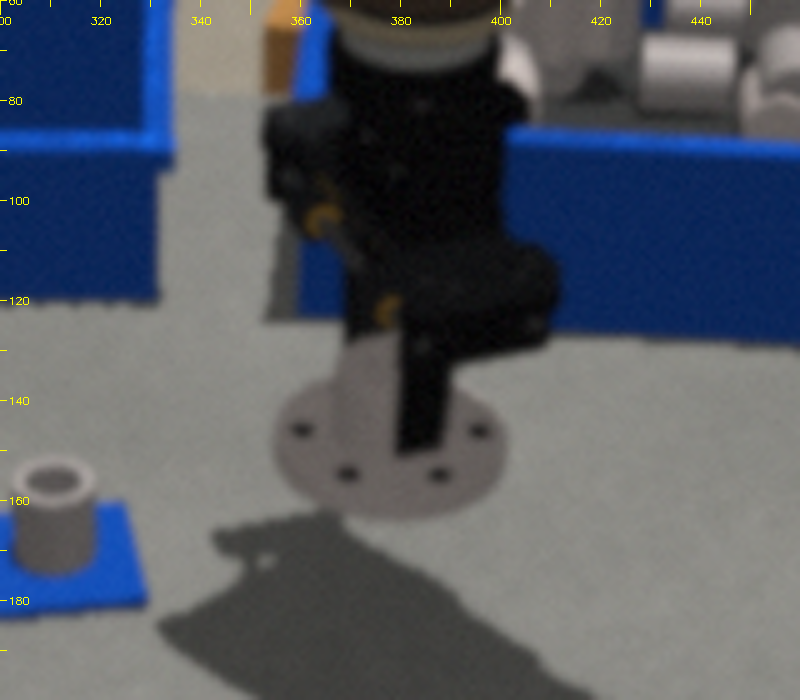

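Call:
step_arm(
  steps=[
    [0,-0.3,-0.145,0],
    [0,-0.55,-0.265,0],
    [0,-0.75,-0.362,0],
    [0,-0.75,-0.362,0],
    [0,-0.75,-0.362,0],
    [0,-0.75,-0.362,0],
    [0,-0.75,-0.362,0],
    [0,-0.75,-0.362,0],
    [0,-0.75,-0.362,0],
    [0,-0.75,-0.362,0],
    [0,-0.75,-0.362,0],
    [0,-0.75,-0.362,0],
    [0,-0.75,-0.362,0],
    [0,-0.75,-0.362,0],
    [0,-0.65,-0.31,0],
    [0,-0.4,-0.19,0],
    [0,0,0,0],
    [0,0,0,0],
  ],
)

```text
t: 21.52
eef_pos: [452.6, 306.6, 90.0]
tcp_rot: [0.253, 1.57, -2.444]
ft_force: [-0.8, -0.7, -5.2]
opening: 0.591
```

Run:
```python
from h import *
C=wshot("pics/w13.png");plan([453,307.5,24-30])
im=read_camera("side")[:,:,::-1];crop(im,280,300,440,450,5,"pics/s13.png")
im=read_camera("top")[:,:,::-1];crop(im,60,200,220,340,5,"pics/t13.png")
```

```text
t 21.57 tcp [452.8 306.4  90.1] jaw yaw -64.6 F [ 0.1 -0.4 -4.7] open 0.587 j6 1.60
shift tool units [ 1.922 -0.019 -0.014] toolx [-6.e-04 -6.e-04 -1.e+00]
```

View pics/w13.png

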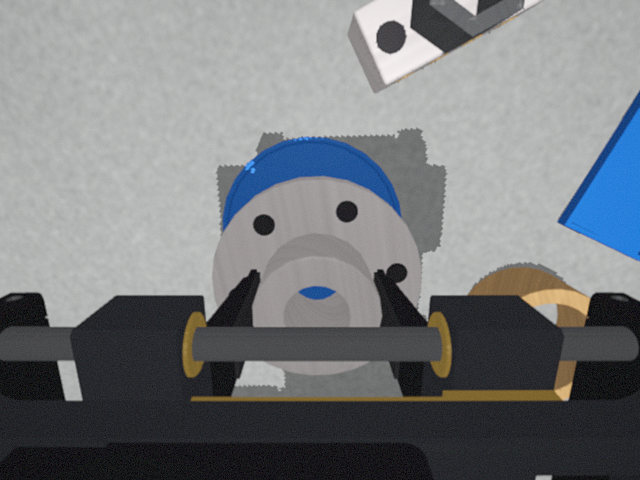

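View pics/s13.png

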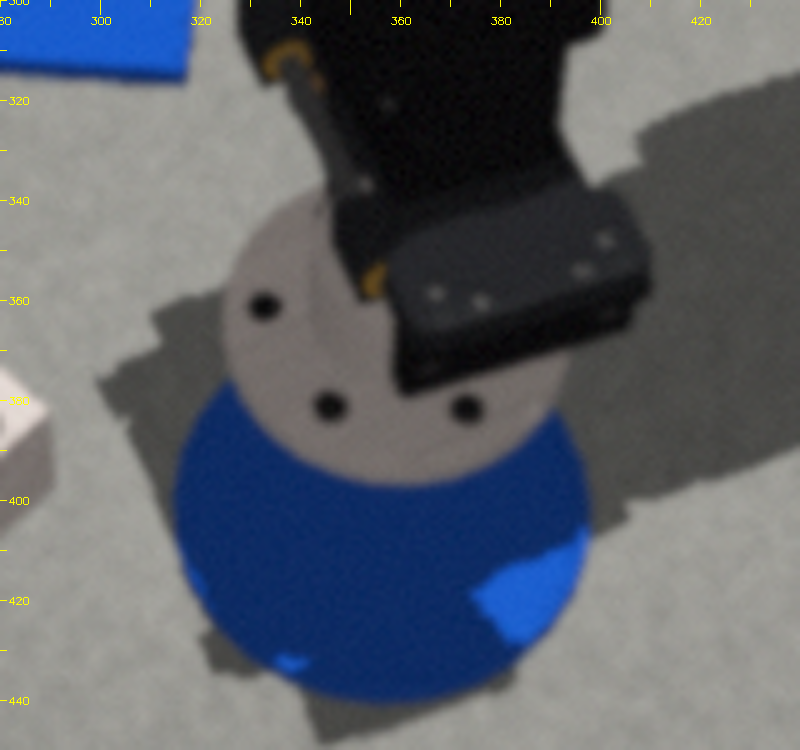

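Run:
```python
from h import *
s=state();C=cam("wrist",s["eef_pos"],s["tcp_rot"]);R=Ro.from_euler('xyz',s["tcp_rot"]).as_matrix();e=s["eef_pos"]
print("disc edge row pred",proj(C,e+R@[-24,0,-55]), "hub top near",proj(C,e+R@[-60,0,-28]))
print("side",atz(cam("side"),(356.5,401.5),10))
# predicted tray outlines
S=cam("side");T=cam("top")
def circ(Cm,c,r,z,o=None):
    P=np.array([proj(Cm,[c[0]+r*np.cos(a),c[1]+r*np.sin(a),z]) for a in np.linspace(0,6.28,200)]);return P.min(0).round(1),P.max(0).round(1)
print("side pred",circ(S,(453,307.5),71,10),"top pred",circ(T,(453,307.5),71,10),"wrist",circ(C,(453,307.5),71,10))
im=cv2.imread("pics/side0.png").astype(int);m=(im[:,:,0]>im[:,:,2]+60);m[:355]=0;m[:,:300]=0;m[:,410:]=0
y,x=np.where(m);print("side obs",x.min(),y.min(),x.max(),y.max())
im=cv2.imread("pics/top0.png").astype(int);m=(im[:,:,0]>im[:,:,2]+40);m[:245]=0;m[340:]=0;m[:,:100]=0;m[:,200:]=0
y,x=np.where(m);print("top obs",x.min(),y.min(),x.max(),y.max())
```

```text
disc edge row pred [316.62108192 177.17420013] hub top near [316.64176443 254.1341044 ]
side [451.35584673 317.13423164  10.        ]
side pred (array([314.2, 361.6]), array([397.8, 435. ])) top pred (array([116.8, 252.7]), array([190.2, 328.2])) wrist (array([225.3, 140. ]), array([405.2, 314.4]))
side obs 315 365 397 439
top obs 116 253 189 327
```

Call:
step_arm(
  steps=[
    [0.2,-0.04,-0.03,0],
    [0.4,-0.02,0,0],
    [0.4,0,0,0],
    [0.4,0,0,0],
    [0.3,0,0,0],
    [0.12,0,0,0],
    [0.05,0,0,0],
    [0,0,0,0],
  ],
)

```text
t: 22.68
eef_pos: [453.3, 310.8, -2.9]
tcp_rot: [2.999, 1.57, 0.302]
ft_force: [-0.2, -0.3, -4.6]
opening: 0.591
```

Run:
```python
from h import *
C=wshot("pics/w14.png");plan([453,309.5,-5.6])
```

```text
t 22.73 tcp [453.4 310.8  -2.8] jaw yaw -64.5 F [ 0.4  1.3 -5.4] open 0.590 j6 1.61
shift tool units [0.057 0.02  0.019] toolx [ 8.e-04  3.e-04 -1.e+00]
```

View pics/w14.png

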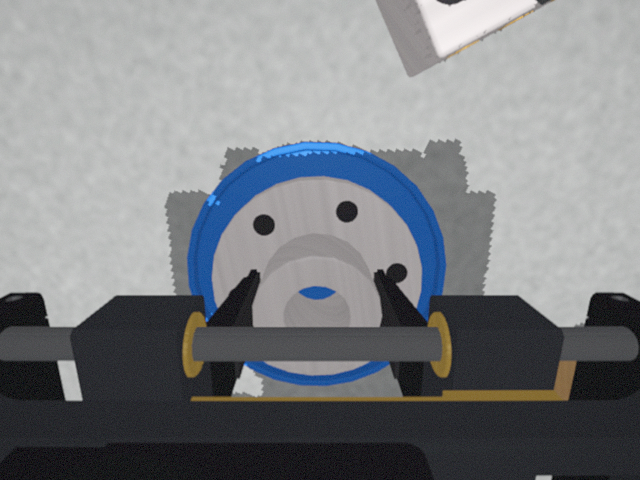

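Call:
step_arm(
  steps=[
    [0.03,0,-0.04,0],
    [0.02,0,0,0],
    [0,0,0,0],
  ],
)

```text
t: 23.1
eef_pos: [455.2, 311.7, -5.5]
tcp_rot: [3.056, 1.57, 0.359]
ft_force: [0.9, 0.1, -4.0]
opening: 0.588
```

Call:
step_arm(
  steps=[
    [0.02,0,0,0],
    [0,0,0,0],
  ],
)

```text
t: 23.35
eef_pos: [455.3, 311.7, -5.6]
tcp_rot: [3.078, 1.569, 0.381]
ft_force: [-2.1, -1.5, 10.2]
opening: 0.587
```

Contact on the floor at −5.6 as predicted. Release and lift.

Call:
step_arm(
  steps=[
    [-0.02,0,0,0],
    [0,0,0,0],
    [0,0,0,0],
    [0,0,0,0],
    [0,0,0,0],
  ],
  jaw=0,
)

```text
t: 23.98
eef_pos: [454.9, 311.5, -5.8]
tcp_rot: [0.597, 1.571, -2.1]
ft_force: [0.1, -0.4, 0.4]
opening: 0.996
```

Call:
step_arm(
  steps=[
    [-0.2,0,0,0],
    [-0.4,0,0,0],
    [-0.6,0,0,0],
    [-0.7,0,0,0],
    [-0.4,0,0,0],
    [0,0,0,0],
  ],
)

```text
t: 24.72
eef_pos: [455.5, 311.8, 111.0]
tcp_rot: [-3.135, 1.568, 0.451]
ft_force: [-1.8, -0.2, 0.1]
opening: 1.004
```

Run:
```python
from h import *
C=wshot("pics/w15.png");
for a in (0,60,120): plan([619.5,299,110],a)
```

```text
t 24.77 tcp [455.  311.6 109.8] jaw yaw -64.5 F [-0.3  0.1 -0.8] open 1.002 j6 1.61
shift tool units [-1.000e-03  1.643e+00 -2.862e+00] toolx [ 1.1e-03  5.0e-04 -1.0e+00]
turn about world z 64.5 -> about tool x units -8.06
t 24.77 tcp [455.  311.6 109.8] jaw yaw -64.5 F [-0.3  0.1 -0.8] open 1.002 j6 1.61
shift tool units [-1.000e-03  1.643e+00 -2.862e+00] toolx [ 1.1e-03  5.0e-04 -1.0e+00]
turn about world z -55.5 -> about tool x units 6.94
t 24.77 tcp [455.  311.6 109.8] jaw yaw -64.5 F [-0.3  0.1 -0.8] open 1.002 j6 1.61
shift tool units [-1.000e-03  1.643e+00 -2.862e+00] toolx [ 1.1e-03  5.0e-04 -1.0e+00]
turn about world z 4.5 -> about tool x units -0.56
```

View pics/w15.png

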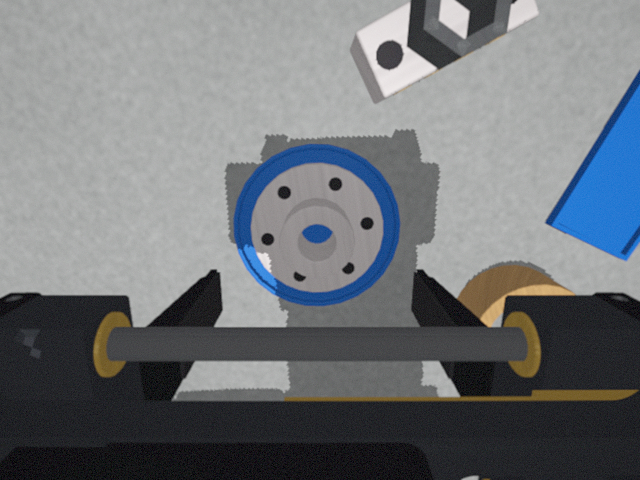

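Call:
step_arm(
  steps=[
    [0,0.25,-0.44,0],
    [0,0.37,-0.64,0],
    [0,0.4,-0.7,0],
    [0,0.37,-0.64,0],
    [0,0.25,-0.44,0],
    [0,0,0,-0.56],
    [0,0,0,0],
    [0,0,0,0],
  ],
)

```text
t: 25.78
eef_pos: [618.8, 299.0, 108.6]
tcp_rot: [-0.097, 1.57, -2.717]
ft_force: [0.4, 0.7, 0.1]
opening: 1.004
```

Run:
```python
from h import *
C=wshot("pics/w16.png");plan([619.5,299,34],120)
print(proj(C,[619.5,299,90]),proj(C,[621.5,297,50]))
crop(cv2.imread("pics/w16.png"),230,160,400,300,4.5,"pics/w16a.png")
```

```text
t 25.82 tcp [618.9 299.1 108.9] jaw yaw -60.1 F [-0.1 -0.5  0.1] open 0.998 j6 1.40
shift tool units [ 1.497  0.008 -0.01 ] toolx [-6.e-04 -3.e-04 -1.e+00]
turn about world z 0.1 -> about tool x units -0.01
[317.21388475 257.12251872] [320.84069783 238.86750274]
```

View pics/w16.png

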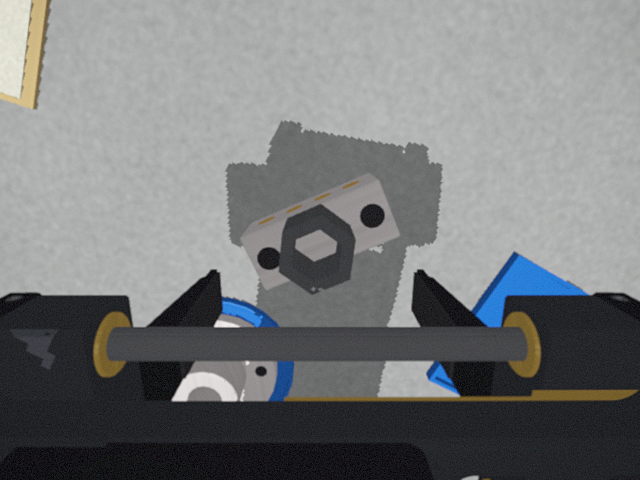

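View pics/w16a.png

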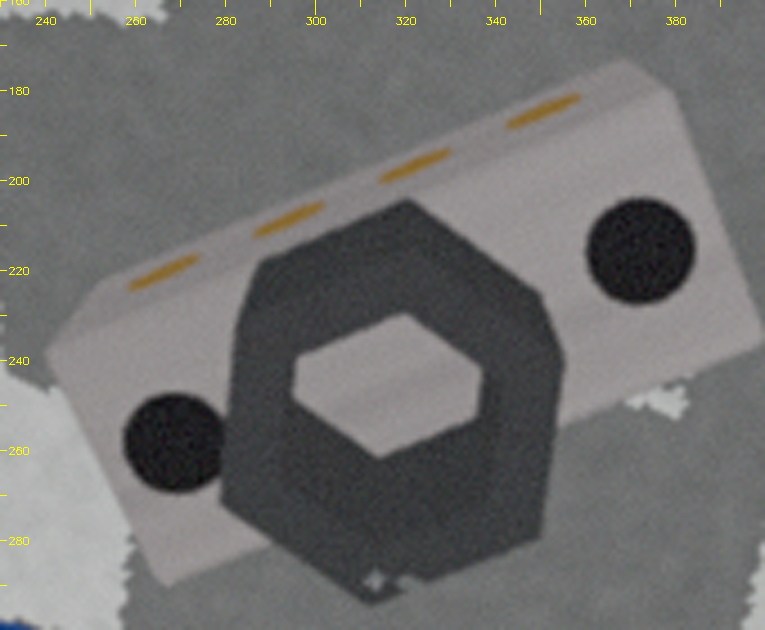

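Run:
```python
from h import *
s=state();C=cam("wrist",s["eef_pos"],s["tcp_rot"])
b=lambda p:(230+(p[0]+.5)/4.5-.5,160+(p[1]+.5)/4.5-.5)
P=np.array([atz(C,b(p),90)[:2] for p in [(235,328),(219,502),(372,606),(540,538),(565,360)]])
import scipy.optimize as so
def f(v):
    k=np.radians(v[2]+60*np.arange(6));H=np.c_[v[0]+26.56*np.cos(k),v[1]+26.56*np.sin(k)]
    return [np.min(np.linalg.norm(H-p,axis=1)) for p in P]
best=min((so.least_squares(f,[619.5,299,a]) for a in range(0,60,5)),key=lambda r:r.cost)
print(best.x,best.fun, P.round(1))
im=read_camera("top")[:,:,::-1];crop(im,120,160,200,240,8,"pics/t16.png")
```

```text
[620.00780985 299.94360541  23.73024321] [0.52708314 0.46388589 0.29715662 0.15758699 0.23148041] [[622.5 326. ]
 [599.  315.8]
 [596.  289.2]
 [617.  273.7]
 [641.2 284.3]]
```

View pics/t16.png

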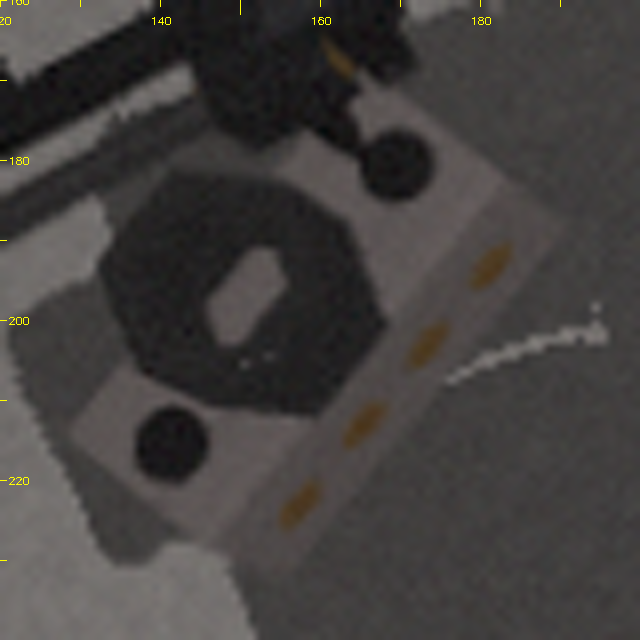

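Call:
step_arm(
  steps=[
    [0.2,0,-0.03,0.78],
    [0.35,0,0,0],
    [0.4,0,0,0],
    [0.35,0,0,0],
    [0.15,0,0,0],
    [0.05,0,0,0],
    [0,0,0,0],
  ],
)

```text
t: 26.75
eef_pos: [620.8, 299.9, 34.6]
tcp_rot: [2.854, 1.57, 0.127]
ft_force: [0.6, 0.4, 0.4]
opening: 0.997
```

Call:
step_arm(
  steps=[
    [0,0,0,0],
    [0,0,0,0],
    [0,0,0,0],
    [0,0,0,0],
    [0,0,0,0],
    [0,0,0,0],
    [0,0,0,0],
    [0,0,0,0],
  ],
  jaw=1,
)

```text
t: 27.75
eef_pos: [620.6, 299.8, 34.3]
tcp_rot: [1.462, 1.571, -1.265]
ft_force: [-0.1, -0.4, -0.4]
opening: 0.481
```

Call:
step_arm(
  steps=[
    [-0.1,0,0,0],
    [-0.3,0,0,0],
    [-0.4,0,0,0],
    [-0.2,0,0,0],
    [0,0,0,0],
  ],
)

```text
t: 28.38
eef_pos: [621.0, 300.0, 85.7]
tcp_rot: [3.033, 1.569, 0.306]
ft_force: [0.5, -0.0, -4.6]
opening: 0.478
```

Run:
```python
from h import *
C=wshot("pics/w17.png");plan([626.5,-93.5,84])
im=read_camera("side")[:,:,::-1];crop(im,200,300,360,430,5,"pics/s17.png")
```

```text
t 28.43 tcp [620.6 299.8  84.7] jaw yaw -66.3 F [ 0.2 -0.1 -4.2] open 0.481 j6 1.51
shift tool units [0.014 7.248 3.057] toolx [ 6.e-04  1.e-04 -1.e+00]
```

View pics/w17.png

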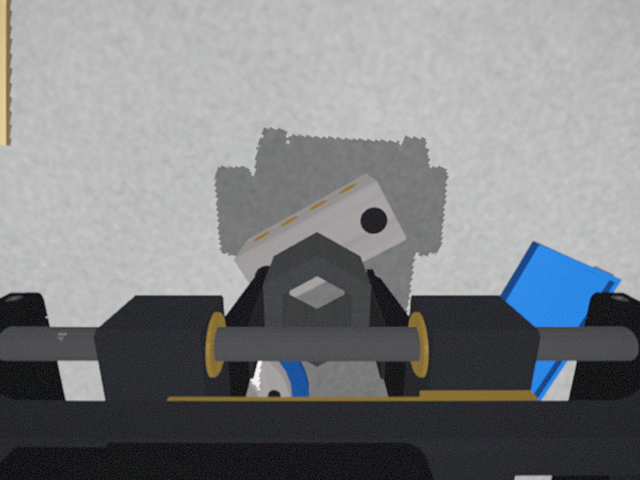

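View pics/s17.png

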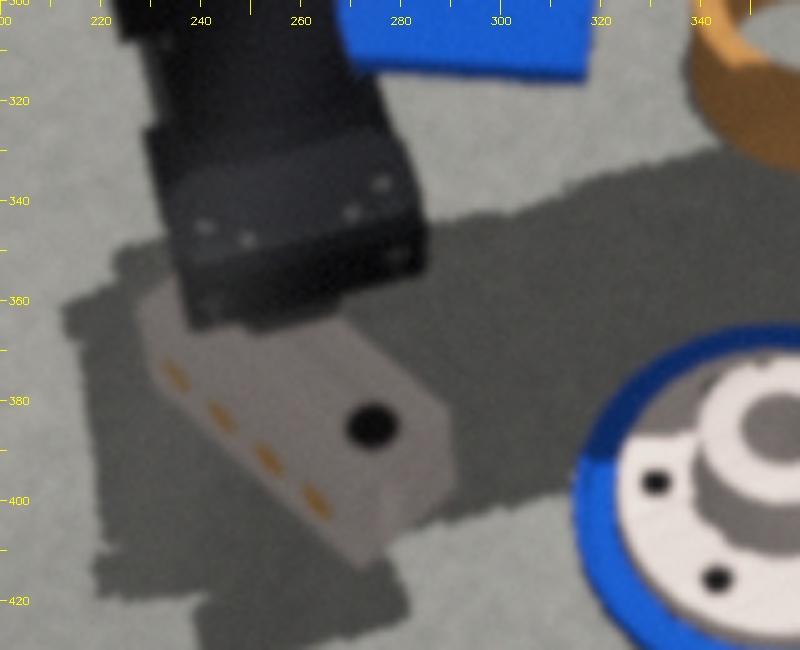

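Call:
step_arm(
  steps=[
    [0,0.35,0.148,0],
    [0,0.6,0.253,0],
    [0,0.75,0.316,0],
    [0,0.75,0.316,0],
    [0,0.75,0.316,0],
    [0,0.75,0.316,0],
    [0,0.75,0.316,0],
    [0,0.75,0.316,0],
    [0,0.75,0.316,0],
    [0,0.65,0.274,0],
    [0,0.4,0.169,0],
    [0,0,0,0],
    [0,0,0,0],
  ],
)

```text
t: 30.1
eef_pos: [626.3, -92.9, 84.1]
tcp_rot: [-0.854, 1.57, 2.702]
ft_force: [0.6, 1.0, -3.5]
opening: 0.48
```

Run:
```python
from h import *
C=wshot("pics/w18.png");plan([626.5,-93.5,-12+.5])
P=np.array([proj(C,[626.5+45*np.cos(a),-93.5+45*np.sin(a),10]) for a in np.radians(np.arange(0,360,1))])
print("tray circle r45 pred",P.min(0),P.max(0),proj(C,[626.5,-93.5,10]))
print("top",proj(cam("top"),[626.5,-93.5,10]))
```

```text
t 30.15 tcp [626.4 -92.6  84.2] jaw yaw -66.2 F [ 0.2  0.3 -4. ] open 0.482 j6 0.90
shift tool units [1.914 0.017 0.005] toolx [-3.e-04  1.e-04 -1.e+00]
tray circle r45 pred [259.2076383  176.69459781] [375.47232187 289.09692864] [317.33808242 235.24038193]
top [365.57745988 201.30292676]
```

View pics/w18.png

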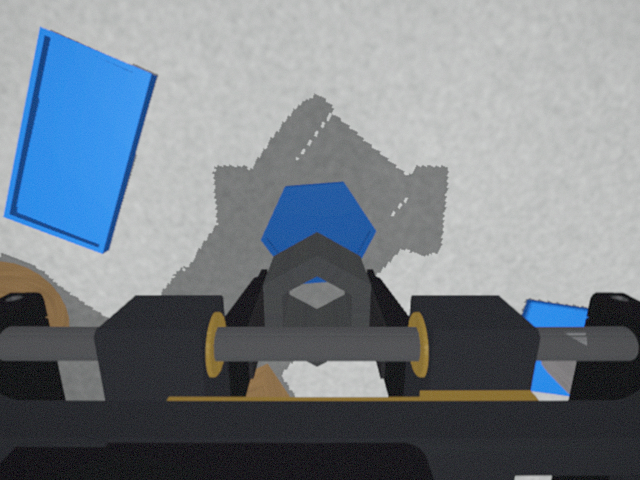

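Call:
step_arm(
  steps=[
    [0.2,0.03,0,0],
    [0.4,0,0,0],
    [0.4,0,0,0],
    [0.4,0,0,0],
    [0.3,0,0,0],
    [0.12,0,0,0],
    [0.03,0,0,0],
    [0,0,0,0],
    [0,0,0,0],
  ],
)

```text
t: 31.28
eef_pos: [627.5, -95.0, -7.6]
tcp_rot: [2.398, 1.57, -0.329]
ft_force: [-0.9, -0.4, -2.9]
opening: 0.479
```

Run:
```python
from h import *
C=wshot("pics/w19.png");plan([626.5,-93.5,-11.7])
```

```text
t 31.32 tcp [627.4 -95.   -7.6] jaw yaw -66.3 F [-0.2 -0.1 -3.6] open 0.479 j6 0.90
shift tool units [ 0.082 -0.035  0.005] toolx [ 8.e-04 -3.e-04 -1.e+00]
```

View pics/w19.png

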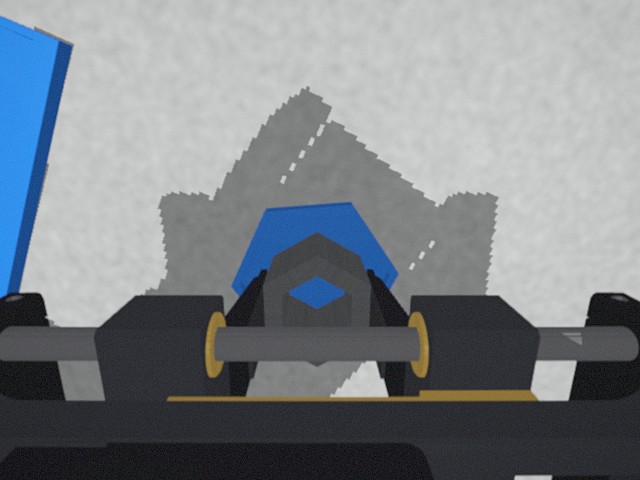

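Call:
step_arm(
  steps=[
    [0.04,0,0,0],
    [0.03,0,0,0],
    [0.02,0,0,0],
    [0,0,0,0],
  ],
)

```text
t: 31.82
eef_pos: [627.2, -94.9, -11.7]
tcp_rot: [2.273, 1.57, -0.454]
ft_force: [-4.6, 0.8, 7.7]
opening: 0.483
```

Call:
step_arm(
  steps=[
    [0.02,0,0,0],
    [0,0,0,0],
  ],
)

```text
t: 32.08
eef_pos: [627.2, -95.0, -11.8]
tcp_rot: [2.348, 1.57, -0.38]
ft_force: [-6.5, 2.3, 17.5]
opening: 0.483
```

Call:
step_arm(
  steps=[
    [-0.03,0,0,0],
    [0,0,0,0],
    [0,0,0,0],
    [0,0,0,0],
    [0,0,0,0],
    [0,0,0,0],
  ],
  jaw=0,
)

```text
t: 32.83
eef_pos: [627.2, -94.9, -12.2]
tcp_rot: [0.557, 1.571, -2.171]
ft_force: [-0.2, -1.2, 0.1]
opening: 0.99
```

Call:
step_arm(
  steps=[
    [-0.2,0,0,0],
    [-0.4,0,0,0],
    [-0.5,0,0,0],
    [-0.6,0,0,0],
    [-0.3,0,0,0],
    [0,0,0,0],
  ],
)

```text
t: 33.58
eef_pos: [627.6, -95.0, 88.8]
tcp_rot: [2.432, 1.569, -0.296]
ft_force: [0.2, -0.6, 0.1]
opening: 1.003
```

Run:
```python
from h import *
C=wshot("pics/w20.png");plan([621.5,297.5,84],53.5)
```

```text
t 33.62 tcp [627.1 -94.9  87.7] jaw yaw -66.3 F [-0.7  0.4 -1. ] open 1.001 j6 0.90
shift tool units [ 0.073 -7.229 -3.056] toolx [ 2.e-04 -1.e-04 -1.e+00]
turn about world z -60.2 -> about tool x units 7.53
```

View pics/w20.png

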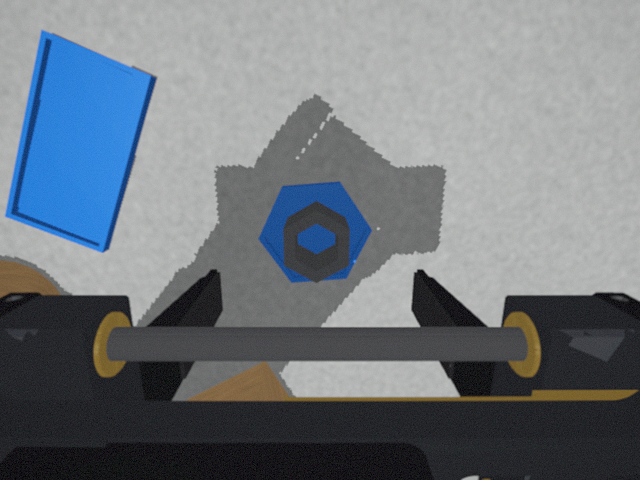

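Call:
step_arm(
  steps=[
    [0,-0.35,-0.148,0],
    [0,-0.6,-0.253,0],
    [0,-0.75,-0.316,0],
    [0,-0.75,-0.316,0],
    [0,-0.75,-0.316,0],
    [0,-0.75,-0.316,0],
    [0,-0.75,-0.316,0],
    [0,-0.75,-0.316,0],
    [0,-0.75,-0.316,0],
    [0,-0.65,-0.274,0],
    [0,-0.38,-0.169,0],
    [0,0,0,0],
  ],
)

```text
t: 35.12
eef_pos: [620.9, 298.7, 87.0]
tcp_rot: [0.058, 1.57, -2.667]
ft_force: [-0.2, 0.4, -0.2]
opening: 0.997
```

Call:
step_arm(
  steps=[
    [0,0,0,-0.9],
    [0,0,0,-1],
    [0,0,0,-1],
    [0,0,0,-1],
    [0,0,0,-1],
    [0,0,0,-1],
    [0,0,0,-1],
    [0,0,0,-1],
    [0,0,0,-1],
    [0,0,0,-1],
    [0,0,0,-1],
    [0,0,0,-1],
    [0,0,0,-1],
    [0,0,0,-1],
    [0,0,0,-1],
    [0,0,0,0],
    [0,0,0,0],
  ],
)

```text
t: 37.25
eef_pos: [621.7, 296.8, 87.7]
tcp_rot: [-1.571, 1.571, -2.222]
ft_force: [0.3, -0.7, -0.3]
opening: 0.999
```

Run:
```python
from h import *
C=wshot("pics/w21.png");plan([621.5,297.5,84],53.5)
u=np.array([np.cos(np.radians(-36.5)),np.sin(np.radians(-36.5))]);n=np.array([-u[1],u[0]])
for a,b in((55,23),(55,-23),(-55,-23),(-55,23)): print(proj(C,[*(np.array([621.5,297.5])+a*u+b*n),50]).round(1))
crop(cv2.imread("pics/w21.png"),220,150,420,300,4,"pics/w21a.png")
```

```text
t 37.30 tcp [621.7 296.9  87.7] jaw yaw 52.7 F [0.2 0.  0.2] open 1.004 j6 -0.57
shift tool units [ 0.075  0.007 -0.01 ] toolx [-1.e-04 -2.e-04 -1.e+00]
turn about world z 0.8 -> about tool x units -0.09
[350.9 322.2]
[286.9 322.9]
[281.  167.7]
[352.8 166.7]
```

View pics/w21a.png

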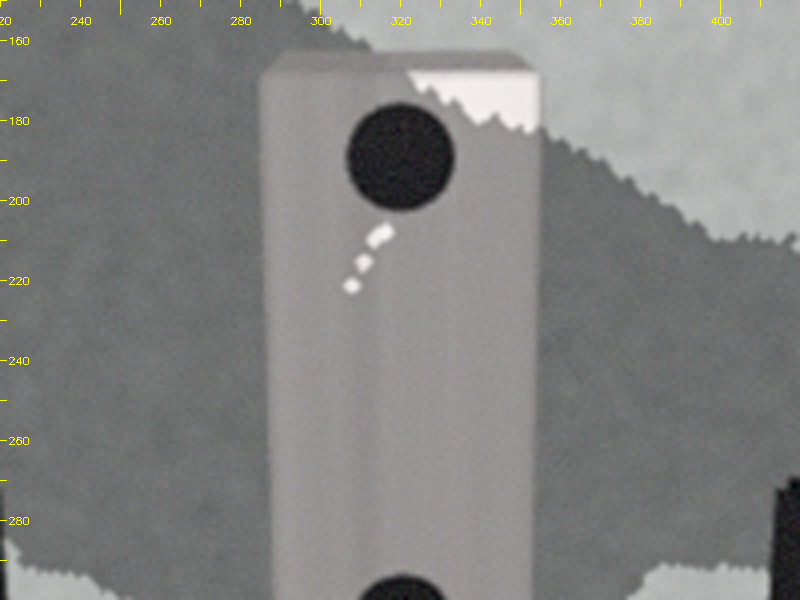

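Call:
step_arm(
  steps=[
    [0.2,0.035,-0.01,-0.04],
    [0.4,0,0,0],
    [0.5,0,0,0],
    [0.4,0,0,0],
    [0.3,0,0,0],
    [0.12,0,0,0],
    [0.06,0,0,0],
    [0,0,0,0],
  ],
)

```text
t: 38.3
eef_pos: [622.5, 299.3, -10.8]
tcp_rot: [0.926, 1.57, 0.284]
ft_force: [0.4, -0.0, 0.4]
opening: 1.0
```

Call:
step_arm(
  steps=[
    [0,0,0,0],
    [0,0,0,0],
    [0,0,0,0],
    [0,0,0,0],
    [0,0,0,0],
    [0,0,0,0],
    [0,0,0,0],
    [0,0,0,0],
  ],
  jaw=1,
)

```text
t: 39.3
eef_pos: [622.3, 299.2, -11.2]
tcp_rot: [-0.809, 1.571, -1.451]
ft_force: [0.7, -0.2, -0.3]
opening: 0.483
```

Call:
step_arm(
  steps=[
    [-0.1,0,0,0],
    [-0.3,0,0,0],
    [-0.4,0,0,0],
    [-0.5,0,0,0],
    [-0.4,0,0,0],
    [0,0,0,0],
    [0,0,0,0],
  ],
)

```text
t: 40.17
eef_pos: [621.8, 299.0, 73.3]
tcp_rot: [-2.023, 1.57, -2.665]
ft_force: [-0.2, 0.5, -4.8]
opening: 0.479
```

Run:
```python
from h import *
C=wshot("pics/w22.png");plan([614.4,95.5,75],91.3)
im=read_camera("side")[:,:,::-1];crop(im,200,260,360,430,4,"pics/s22.png")
```

```text
t 40.23 tcp [621.8 299.   72.9] jaw yaw 53.2 F [-0.3  0.4 -4.1] open 0.481 j6 -0.58
shift tool units [-0.039 -3.349  2.317] toolx [-1.3e-03 -6.0e-04 -1.0e+00]
turn about world z 38.1 -> about tool x units -4.76
```

View pics/w22.png

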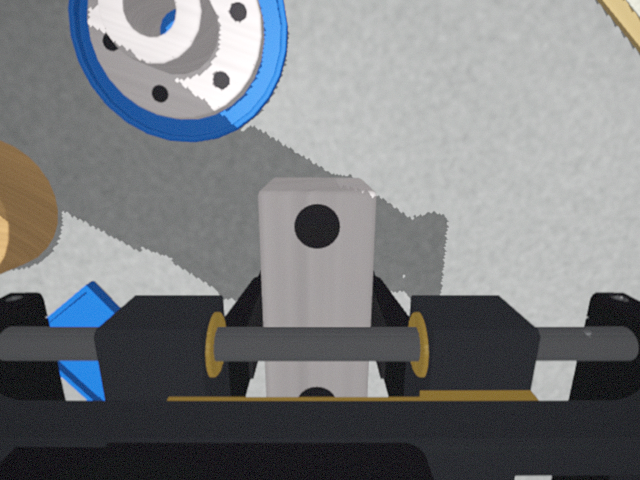

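View pics/s22.png

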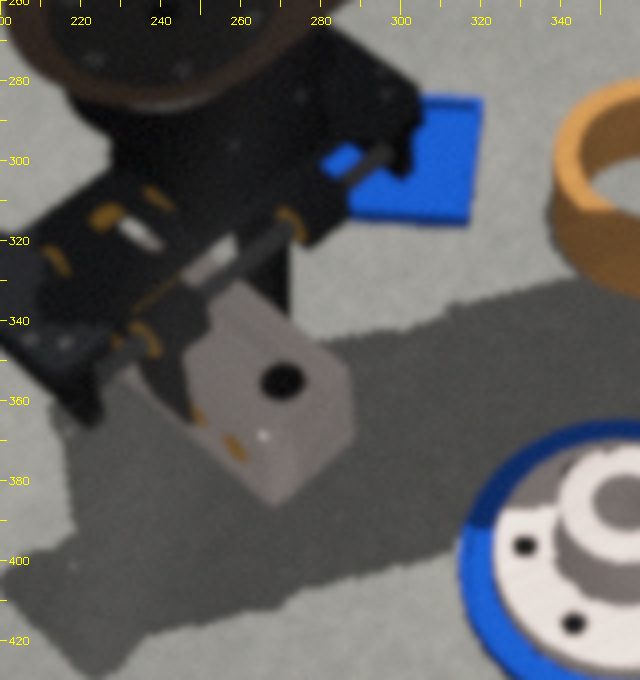

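Call:
step_arm(
  steps=[
    [0,-0.335,0.232,0],
    [0,-0.57,0.394,0],
    [0,-0.67,0.463,0],
    [0,-0.67,0.463,0],
    [0,-0.6,0.417,0],
    [0,-0.5,0.348,0],
    [0,0,0,-0.6],
    [0,0,0,-0.9],
    [0,0,0,-0.9],
    [0,0,0,-0.9],
    [0,0,0,-0.8],
    [0,0,0,-0.66],
    [0,0,0,0],
    [0,0,0,0],
  ],
)

```text
t: 42.02
eef_pos: [614.8, 95.4, 73.6]
tcp_rot: [-2.784, 1.57, -2.764]
ft_force: [0.0, -0.4, -3.9]
opening: 0.482
```

Run:
```python
from h import *
C=wshot("pics/w23.png");plan([614.4,95.5,-7],91.3)
u=np.array([np.cos(np.radians(1.4)),np.sin(np.radians(1.4))]);n=np.array([-u[1],u[0]])
for a,b in((71,39),(71,-39),(-71,-39),(-71,39)): print(proj(C,[*(np.array([614.4,95.5])+a*u+b*n),10]).round(1))
im=read_camera("side")[:,:,::-1];crop(im,200,230,360,350,5,"pics/s23.png")
im=read_camera("top")[:,:,::-1];crop(im,220,150,320,260,5,"pics/t23.png")
```

```text
t 42.08 tcp [614.9  95.5  73.7] jaw yaw 91.2 F [-0.1  0.6 -3.4] open 0.480 j6 -1.54
shift tool units [ 1.613 -0.    -0.009] toolx [-3.e-04 -1.e-04 -1.e+00]
turn about world z 0.1 -> about tool x units -0.01
[366.2 325.4]
[268.5 325.7]
[260.8 141.9]
[372.7 141.5]
```

View pics/w23.png

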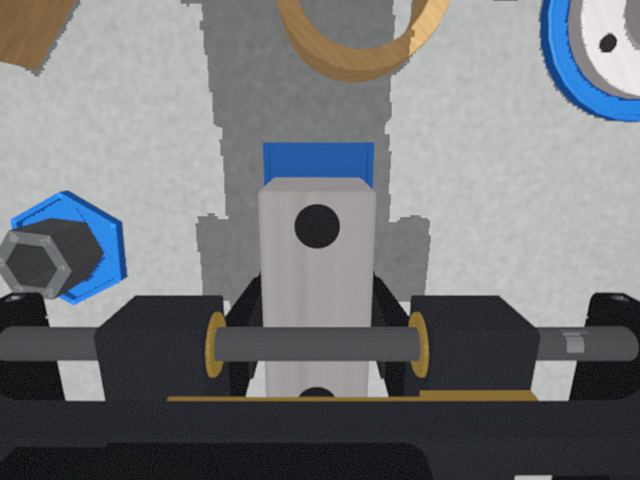

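View pics/s23.png

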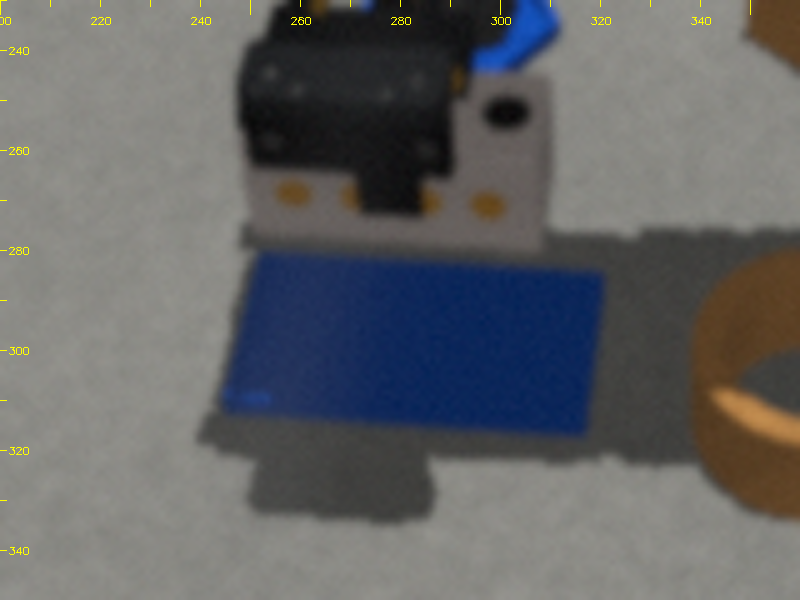

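Call:
step_arm(
  steps=[
    [0.2,0.025,0,0],
    [0.35,0,0,0],
    [0.4,0,0,0],
    [0.35,0,0,0],
    [0.15,0,0,0],
    [0.08,0,0,0],
    [0,0,0,0],
    [0,0,0,0],
  ],
)

```text
t: 43.18
eef_pos: [615.3, 97.1, -2.1]
tcp_rot: [-0.066, 1.57, -0.043]
ft_force: [-0.1, -0.8, -4.9]
opening: 0.483
```

Run:
```python
from h import *
C=wshot("pics/w24.png");plan([614.4,95.5,-7.2],91.3)
im=read_camera("side")[:,:,::-1];crop(im,200,230,360,350,5,"pics/s24.png")
```

```text
t 43.23 tcp [615.3  97.1  -2.2] jaw yaw 91.3 F [ 0.   0.2 -5.6] open 0.484 j6 -1.54
shift tool units [ 0.101 -0.033 -0.018] toolx [ 9.e-04 -0.e+00 -1.e+00]
turn about world z -0.0 -> about tool x units 0.00
```

View pics/w24.png

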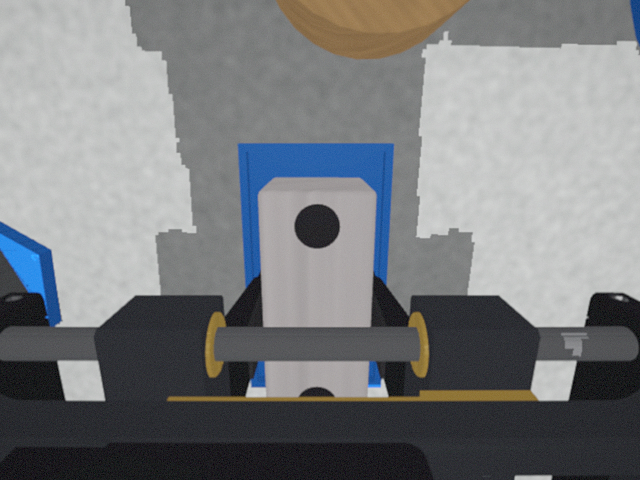

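View pics/s24.png

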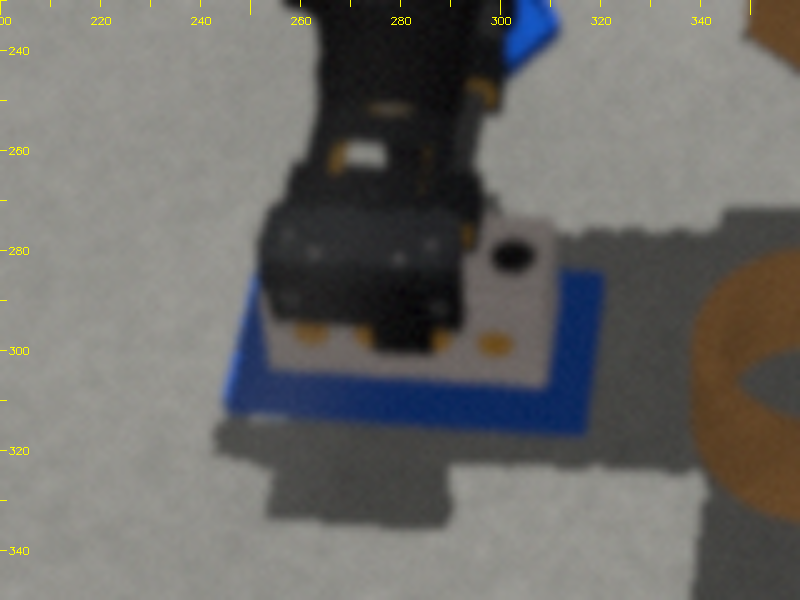

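Call:
step_arm(
  steps=[
    [0.05,0,0,0],
    [0.03,0,0,0],
    [0,0,0,0],
  ],
)

```text
t: 43.65
eef_pos: [614.9, 97.1, -6.9]
tcp_rot: [-2.806, 1.57, -2.783]
ft_force: [-0.6, -0.7, -4.5]
opening: 0.481
```

Call:
step_arm(
  steps=[
    [0.02,0,0,0],
    [0,0,0,0],
  ],
)

```text
t: 43.9
eef_pos: [615.0, 97.2, -7.2]
tcp_rot: [-0.284, 1.57, -0.26]
ft_force: [-2.1, 0.8, 2.7]
opening: 0.488
```

Call:
step_arm(
  steps=[
    [0.02,0,0,0],
    [0,0,0,0],
  ],
)

```text
t: 44.15
eef_pos: [615.1, 97.1, -7.3]
tcp_rot: [-0.139, 1.57, -0.116]
ft_force: [-5.8, 0.6, 13.1]
opening: 0.483
```

Call:
step_arm(
  steps=[
    [-0.02,0,0,0],
    [0,0,0,0],
    [0,0,0,0],
    [0,0,0,0],
    [0,0,0,0],
    [0,0,0,0],
  ],
  jaw=0,
)

```text
t: 44.9
eef_pos: [615.0, 97.1, -7.7]
tcp_rot: [-2.081, 1.571, -2.058]
ft_force: [-0.7, 0.4, -1.6]
opening: 0.989
```

Call:
step_arm(
  steps=[
    [-0.2,0,0,0],
    [-0.4,0,0,0],
    [-0.7,0,0,0],
    [-0.8,0,0,0],
    [-0.9,0,0,0],
    [-0.5,0,0.4,0],
    [0,0,0.7,0],
    [0,0,0.7,0],
    [0,0,0.5,0],
    [0,0,0,0],
    [0,0,0,0],
  ],
)

```text
t: 46.28
eef_pos: [729.2, 99.8, 167.6]
tcp_rot: [-2.913, 1.57, -2.89]
ft_force: [-0.1, 0.0, 0.9]
opening: 1.002
```

Run:
```python
from h import *
plan([614,95,100])
C=wshot("pics/w25.png")
cv2.imwrite("pics/s25.png",read_camera("side")[:,:,::-1]);cv2.imwrite("pics/t25.png",read_camera("top")[:,:,::-1])
```

```text
t 46.27 tcp [729.2  99.8 167.6] jaw yaw 91.3 F [-0.1  0.   0.9] open 1.002 j6 -1.55
shift tool units [ 1.352 -0.043 -2.305] toolx [-4.e-04 -1.e-04 -1.e+00]
```

View pics/s25.png

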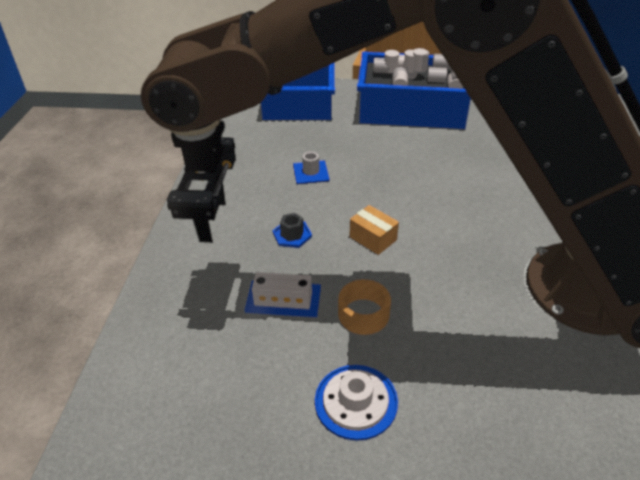

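View pics/t25.png

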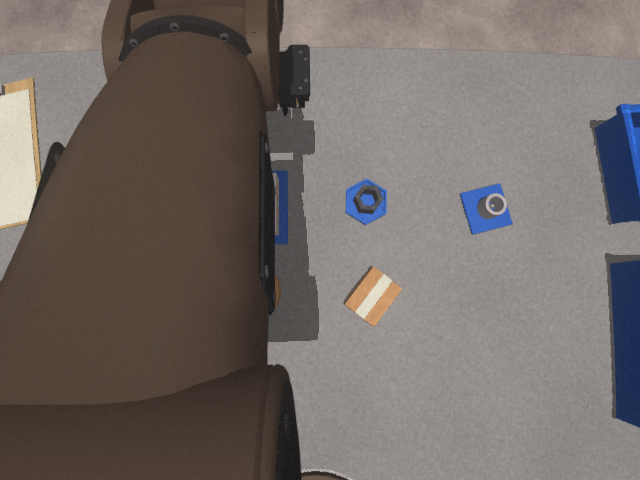

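Run:
```python
from h import *
a=cv2.imread("pics/side0.png")[195:335,335:405].astype(int);b=cv2.imread("pics/s25.png")[195:335,335:405].astype(int)
for n,sl in (("carton",slice(0,60)),("tape",slice(85,140))):
    m=[((i[sl,:,2]-i[sl,:,0])>45) for i in (a,b)]
    print(n,[np.array(np.where(x)).mean(1).round(2) for x in m],[x.sum() for x in m])
print(state()["qvel"].round(3))
job_done()
```

```text
carton [array([34.69, 38.38]), array([34.71, 38.34])] [np.int64(1365), np.int64(1380)]
tape [array([25.67, 28.93]), array([26.51, 28.72])] [np.int64(1943), np.int64(1850)]
[ 0.     0.002 -0.005 -0.     0.     0.   ]
the job is handed in; nothing more can be done
```

All four fittings are in their blue places, and the job was handed in at about 46 s of the 109 s allowed. I placed the sleeve first, then the flange, the coupling and the block. Each was lowered until it touched (at most about 18 N) before I let go.

- **Final check:** The last side view shows all four upright in their places: the flange in the round tray, the block in the long tray, the coupling in the six-sided tray and the sleeve over the pin. In the last top view the arm hid the flange and most of the block, so the side view and the earlier wrist pictures are the check for those two. Each piece touched down within 0.2 mm of the height expected for its floor.
- **Bystanders:** The carton and tape stayed where they were. Their image centres shifted by less than 1 px, and the tape's 0.8 px came with the arm's shadow now falling on it.
- **Fingertips sat higher than reported:** The real fingertips are about 30 mm above the TCP position the robot reports, seen in both the side and wrist views. Because of this, my first two grasps of the sleeve closed above or at its top and moved it by about 2 mm, still upright on the hub. I corrected for the offset after that.
- **Cameras disagreed slightly:** The side camera put some points several mm further along y than the other two, almost 10 mm for the round tray. I used the top and wrist cameras instead.
- **Coupling angle:** My first estimate from the top view was about 6 degrees off, and I corrected it from the wrist camera before gripping.

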